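# Open the safety-lid tub and sort the angle brackets

### The arm

A 6-joint arm with a two-finger parallel gripper is mounted at the origin on the work surface. World frame = base frame: x ahead of the robot, y to its left, z up, the work surface at z = 0. Lengths are in m, angles in rad, forces in N, time in s.
With the tool pointing down it reaches from about 0.35 to 0.95 m from the base axis. Payload 17.4 kg.
Tool frame: the origin (TCP) lies at the very end of the fingers, on their centre line; the grasp point (between the pads) lies grip_point_offset behind it (grip_point_offset is the distance from the TCP to the grasp point, in m); x points along the fingers, y is the direction in which the jaws open and shut, and the axes are right-handed (so a half turn about x gives the same grasp; the last joint's range is limited). The gripper opens to 93 mm and grips with 3 to 60 N. Pads are 15 mm wide; open, the fingers measure 128 mm over their backs; the gripper's body (75 mm by 188 mm) begins 65 mm behind the grasp point.
Start: joints at [-1.356, 0.116, 1.442, -0, 1.584, -0.038], TCP at [0.169, -0.654, 0.219] pointing down, gripper open.
Joint ranges: [-2.83, 2.83], [-0.83, 2.19], [0.07, 2.5], [-1.14, 4.28], [0.01, 3], [-2.97, 2.97]. Speed limits (rad/s): [1.89, 1.89, 2.22, 3.14, 3.14, 3.14].

### API

Orientations are given as a unit quaternion [x, y, z, w].
In Python, from workcell import * gives the robot as it stands.
- The arm moves only by the shell command python3 -m creep 'ROWS' [FORCE]. ROWS is JSON, a list of rows, each an object with "xyz": the shift along the world's x, y, z in m, a list of three; "turn": the turn about the world's z in rad; "claw": the opening in per cent of the stroke, from 0 (shut) to 100 (fully open). A call has 1 to 12 rows; each row shifts and turns the pose as measured when the row begins; what a row does not reach is not made up. A row lasts 1/10 s, in which the tool goes at most 50 mm and 8.59 degrees, less where a joint would pass 70% of its speed; a pose out of reach is approached as far as the arm can. A call is refused whole if a number of a shift passes 0.05 or a number of a turn 0.15, either way. A call with a gripper value outside its range is refused whole. The fingers move at their own pace and stop on an object; FORCE is the grip in N (left out, the last holds). Time passes only in rows, so rows that do not move let the fingers close. It gives the time, the measured TCP pose, the force and the opening at its end, in the units of the state.
- sense(): the state, without advancing time (a new reading comes with each control period).
- capture(name): name is "scene" or "side" or "wrist"; returns the picture (384x512x3 uint8, red, green, blue); there is no depth.
- calibration(name): a dict with "camera_matrix" (3x3 intrinsics, pixels), "k1" (the pictures are not rectified: a ray, as slopes to the right and down, at radius r is drawn at 1 + k1 r^2 times it, then the intrinsics apply), "rvec" (rotation vector, rad) and "tvec" (3), from world to camera coordinates, as OpenCV has them. Camera axes: x right, y down, z forward; pixel columns grow to the right and rows downward; lengths in m; the calibration is good to about 2 mm. A picture is of the moment at which its call begins: read the wrist's pose just before it. calibration takes no time and is no camera call; for the wrist camera it gives the pose at the moment of the call.
- finish_job(): hands the job in, once; it reports no verdict.
The state is a dict: "t": time; "q": joint angles; "qvel": joint speeds; "joint_efforts": joint torques, N m; "ee_pos": TCP position; "tcp_rot": TCP orientation; "force": force on the tool from outside, world axes, zero at the start; "moment": the same for the moment, N m; "grip_width": finger opening in m.
Only numpy, scipy, OpenCV 4.12 (cv2) and the standard library are available. Lean on these libraries where they do the work, as an engineer would, in place of code of your own. Each camera call takes 0.05 s, during which the arm holds its last target. There are 200 camera calls.

### The job

Open the stock tub: squeeze the two yellow tabs of its lid together, keep them squeezed while you turn the lid anticlockwise until it is free of the blue keepers, lift it off and lay it the right way up on the middle of the black mat. Then sort the brackets lying on the counter: every right-shaped one (two equal legs, square corner) goes into the tub, down inside below the rim, and every odd-shaped one (bent open or with a short leg) into the red tray. Leave everything else on the counter where it is.

Things in the scene. Friction and masses are not known exactly. Their poses are not given: they have to be found in the camera images.
- tub: fixed clear round stock tub, outside 126 mm, inside 118 mm across, rim 120 mm above the counter, inner floor 5 mm. Origin: centre of its underside; z up. Blue lugs stand on its outside: keepers at own +y and -y, stop posts at own +x and -x, tops 128 mm above the counter
- tub_mouth (a point): centre of the tub's mouth, at rim height (120 mm)
- tub_keeper (a point): underside of the blue keeper at the tub's own +y (its twin is at -y): 30 mm wide, it reaches inward over the lid's ear, from 79 to 65 mm from the axis, 10 mm above the rim; a wall at its clockwise end keeps the lid from turning clockwise past the locked position
- tub_stop (a point): blue stop post beside the tub's own +x (its twin beside -x), 66 to 73 mm from the axis, just anticlockwise of the lid's bolt: it keeps the lid from turning anticlockwise unless the bolt is drawn in
- lid: white round safety lid, 123 mm across, 150 g, on the tub's rim, its plug (115 mm across, 8 mm deep) in the mouth. Origin: centre of the 6 mm disc's underside; z up. x along the line of the yellow tabs, tab_b to tab_a. Locked: own x along the tub's x. Tabs squeezed, it turns anticlockwise (from above); 35 to 75 deg from locked it lifts straight off. On the mat its origin is 12 mm up
- lid_ear (a point): outer end of the lid's ear at its own +y (twin at -y), 30 mm wide, 70 mm from the axis; under the keeper when locked
- lid_grip (a point): point on the lid's axis midway between the two yellow tabs, 32 mm above the lid's origin, a good height to squeeze. The tabs are upright plates, 34 mm wide along the lid's y, from 6 to 46 mm above the lid's origin; over their outer faces (along the lid's x) 60 mm when out, 44 mm squeezed
- tab_a (a joint): inward travel of the yellow tab at the lid's own +x: 0 = out, 0.008 m = fully squeezed (spring 1.5 N at rest, 5.5 N fully in). Its bolt, 12 mm wide, lies on the disc, out to 70 mm from the axis, top 12 mm above the lid's origin (keep the fingers above it); it clears the stop post from about 0.005 m
- tab_b (a joint): the same for the tab at the lid's own -x
- lid_mat: fixed black round rubber mat for the lid, 144 mm across, 4 mm thick. Origin: centre of its underside
- scrap_tray: fixed red open tray, 165 x 165 x 42 mm high outside, walls and floor 5 mm. Origin: centre of its underside, axes along its sides, z up
- bracket_a: right-shaped zinc-grey angle bracket, 110 g: two legs 60 mm long outside, at 90 degrees, 8 mm thick, 28 mm wide; lies on its edge, an L from above, 28 mm high. Origin at mid-width (14 mm up) on the bisector. z along the width, x along the bisector to the open side. Outer corner at x = -24 mm; outer faces run from it at +45 and -45 deg to x, the 8 mm lies inward of them. May be absent.
- bracket_b: the same kind of right-shaped angle bracket as bracket_a, with the same size and axes. May be absent.
- bracket_c: the same kind of right-shaped angle bracket as bracket_a, with the same size and axes. May be absent.
- bracket_d: the same kind of right-shaped angle bracket as bracket_a, with the same size and axes. May be absent.
- bracket_splayed: odd-shaped bracket, bent open: legs 60 mm long at 124 degrees to each other instead of 90, otherwise as bracket_a (8 mm thick, 28 mm wide, lying on its edge, same axes); outer corner at x = -17 mm, legs' outer faces at +62 and -62 degrees to own x. May be absent.
- bracket_short: odd-shaped bracket with a short leg: 90 degrees, but the leg at +45 degrees is 60 mm and the leg at -45 degrees only 30 mm long; otherwise as bracket_a, same axes; outer corner at x = -21 mm. May be absent.
- tape_roll: bystander, to be left alone: yellow roll of tape, 64 mm across, 45 mm high, standing on its flat side
- plug_carton: bystander, to be left alone: red carton 50 x 50 x 62 mm
- grinding_disc: bystander, to be left alone: dark red grinding disc, 115 mm across, 7 mm thick, lying flat
- glue_bottle: bystander, to be left alone: bottle 54 mm across, 150 mm high, orange cap
- washer_jar: bystander, to be left alone: closed jar 70 mm across, 90 mm high, green cap
Not all that is in view belongs to the job. Leave any purple look-alike of the tub alone. What is shaped like the bracket_a but orange is not meant.

How it is judged:
On the way, in this order (a step that is already met when the one before it is completed fails the run):
1. both tabs are squeezed in and the lid, still on the tub, has been turned well away from the locked position (value of joint each of tab_a, tab_b above 0.0045 m and angle between the x axis of lid and the x axis of tub, either way round above 0.35 rad and distance between lid and tub_mouth below 0.012 m), for 0.1 s.
2. the lid lies the right way up on the mat (horizontal distance between lid and lid_mat below 0.05 m and height (world z) of lid below 0.02 m and angle between lid's own z axis and vertical below 0.12 rad), for 0.2 s.
At the end, for the whole second after the job is handed in: Lid right way up on the mat (centre within 50 mm of its middle), released; every right-shaped bracket has its centre in the tub, below 118 mm over the counter; every odd one has its centre in the tray (within 80 mm of its middle along each side, below 70 mm); all at rest (all of step 2 and contact force between lid and the fingers below 0.1 N and horizontal distance between each of bracket_a, bracket_b, bracket_c, bracket_d and tub below 0.056 m and height (world z) of each of bracket_a, bracket_b, bracket_c, bracket_d below 0.118 m and linear speed of each of bracket_a, bracket_b, bracket_c, bracket_d, bracket_splayed, bracket_short below 0.03 m/s and x of bracket_splayed in the frame of scrap_tray between -0.08 and 0.08 m and y of bracket_splayed in the frame of scrap_tray between -0.08 and 0.08 m and height (world z) of each of bracket_splayed, bracket_short below 0.07 m and x of bracket_short in the frame of scrap_tray between -0.08 and 0.08 m and y of bracket_short in the frame of scrap_tray between -0.08 and 0.08 m); the robot touches nothing.
It fails at once if a bystander was moved by more than 30 mm (distance of any of tape_roll, plug_carton, grinding_disc, glue_bottle, washer_jar from where it was at the start of the episode above 0.03 m).
Of bracket_a, bracket_b, bracket_c, bracket_d only 3 to 4 are there at a start; the rules pass over those that are not, and their reading is None.
Of bracket_splayed, bracket_short only 1 to 2 are there at a start; the rules pass over those that are not, and their reading is None.
At some moment in a run one of bracket_a, bracket_b, bracket_c, bracket_d, bracket_splayed, bracket_short may be knocked a few centimetres aside while the robot is not near it.
Once in a run the grip may slacken for a moment while it holds something.
It also fails if it takes over 210 s, if anything falls off the work surface, if the arm or the gripper's body presses on something with over 40 N, if the wrist force passes 120 N, or if a joint passes its speed limit or range.

## Working session

There is one attempt and no reset: what is moved stays moved. The work goes in short steps, Python scripts to look and compute and a shell command to move; the robot and the scene stay as the last step left them, time stands still between calls to the robot, and variables do not carry over. Pictures are saved under pics/ and viewed, about 12 in all and at most 16, crops included, and the job is handed in when it is done.

```bash
ls; mkdir -p pics
python3 - <<'E'
from workcell import *
import cv2,numpy as np
print(sense())
a=capture("scene");b=capture("side")
cv2.imwrite("pics/scene0.png",a[:,:,::-1]);cv2.imwrite("pics/side0.png",b[:,:,::-1])
for n in ("scene","side","wrist"):
    c=calibration(n);print(n,c)
E
```

```text
pics
{'t': 0.0, 'q': array([-1.35579722e+00,  1.16517921e-01,  1.44229819e+00, -2.53408302e-07,
        1.58399123e+00, -3.77986750e-02]), 'qvel': array([-1.00395026e-03, -2.05067837e-04,  1.16554049e-03, -2.56795294e-04,
        8.80821222e-07, -1.43692209e-03]), 'joint_efforts': array([ 2.14537780e-03, -7.21249151e+01, -6.22616529e+01,  7.79165514e-02,
        2.38099764e-02, -1.01442720e-04]), 'ee_pos': array([ 0.16877359, -0.65334042,  0.2178632 ]), 'tcp_rot': array([-0.70142747, -0.08956746,  0.70150365, -0.08871193]), 'force': array([ 0.17827848, -0.27907859, -0.74090339]), 'moment': array([-0.00721912, -0.0040239 , -0.0087981 ]), 'grip_width': 0.09258550179331831}
scene {'camera_matrix': array([[476.52324463,   0.        , 251.29587198],
       [  0.        , 476.52324463, 192.58505177],
       [  0.        ,   0.        ,   1.        ]]), 'k1': -0.09176665802128035, 'rvec': array([ 2.01871191,  0.76804609, -0.43572939]), 'tvec': array([-0.38426817, -0.05958545,  1.82773402])}
side {'camera_matrix': array([[434.51706502,   0.        , 249.41648189],
       [  0.        , 434.51706502, 194.46549485],
       [  0.        ,   0.        ,   1.        ]]), 'k1': -0.008993086325314776, 'rvec': array([ 2.42373943, -0.39763983,  0.14248687]), 'tvec': array([-0.47819525,  0.19198191,  1.20649265])}
wrist {'camera_matrix': array([[336.69386646,   0.        , 257.53054428],
       [  0.        , 336.69386646, 196.70447431],
       [  0.        ,   0.        ,   1.        ]]), 'k1': -0.012756880573608869, 'rvec': array([-2.29933409,  1.78205498,  0.25381115]), 'tvec': array([-0.67406677, -0.03169513,  0.39153569])}
```

View pics/scene0.png

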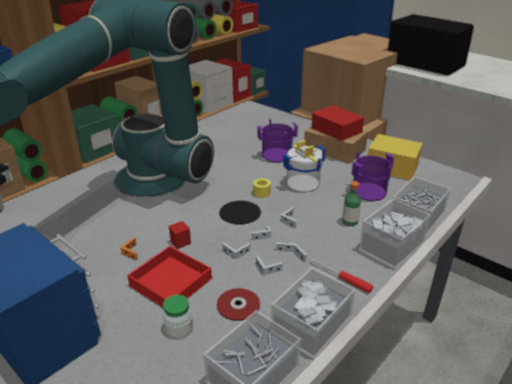

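View pics/side0.png

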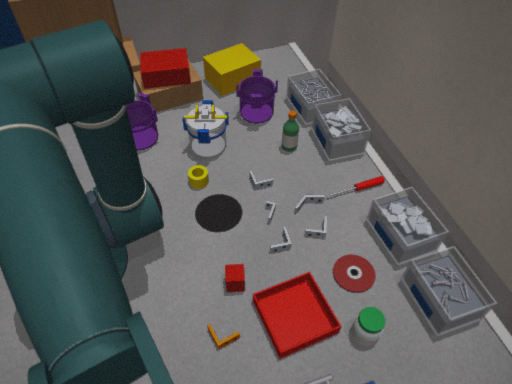

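Side view: the tub with blue keepers and white lid is at (207,125). The purple look-alikes are at (140,120) and (257,97). Grey brackets are at (260,180), (270,211), (309,200), (316,228) and (283,240), and the orange look-alike at (222,335). The mat is at (219,212) and the tray at (296,314). I pick the clear tub with the blue lugs and the five grey brackets.

```bash
cat > h.py <<'E'
from workcell import *
import cv2,numpy as np
from scipy.spatial.transform import Rotation as R
def cal(n):
    c=calibration(n);return np.array(c["camera_matrix"]),np.array([c["k1"],0,0,0.]),cv2.Rodrigues(np.array(c["rvec"]))[0],np.array(c["tvec"])
def plane(c,px,z):
    K,d,Rm,t=c
    u=cv2.undistortPoints(np.array(px,float).reshape(-1,1,2),K,d)[:,0]
    r=np.c_[u,np.ones(len(u))]@Rm; o=-Rm.T@t
    return o+r*((z-o[2])/r[:,2])[:,None]
def proj(c,P):
    return cv2.projectPoints(np.array(P,float).reshape(-1,1,3),cv2.Rodrigues(c[2])[0],c[3],c[0],c[1])[0][:,0]
def mask(im,f):
    h=cv2.cvtColor(im,cv2.COLOR_RGB2HSV).astype(int);return (f(h[...,0],h[...,1],h[...,2])*255).astype(np.uint8)
def blobs(m,amin=40):
    cs,_=cv2.findContours(m,cv2.RETR_EXTERNAL,cv2.CHAIN_APPROX_NONE);return [c for c in cs if cv2.contourArea(c)>amin]
E
python3 - <<'E'
from h import *
for n in("scene","side"):
    im=cv2.imread(f"pics/{n}0.png")[:,:,::-1].copy();c=cal(n)
    for nm,f,z in (("red",lambda h,s,v:((h<6)|(h>174))&(s>150)&(v>60),.042),("black",lambda h,s,v:(v<45),.004),("yellow",lambda h,s,v:(h>22)&(h<32)&(s>120)&(v>90),.15),("blue",lambda h,s,v:(h>105)&(h<125)&(s>150)&(v>80),.125)):
        for b in blobs(mask(im,f)):
            m=cv2.minAreaRect(b);p=plane(c,[m[0]],z)[0]
            if abs(p[1])<.9 and .2<p[0]<1.1:print(n,nm,cv2.contourArea(b),np.round(m[0]),p.round(3))
im=cv2.imread("pics/side0.png")
cv2.imwrite("pics/crop1.png",cv2.resize(im[90:260,175:345],None,fx=3.5,fy=3.5,interpolation=cv2.INTER_CUBIC))
E
```

```text
scene red 892.0 [237. 303.] [ 0.735 -0.298  0.042]
scene red 219.0 [355. 281.] [ 0.918 -0.031  0.042]
scene red 3125.0 [175. 270.] [ 0.52  -0.32   0.042]
scene red 1198.0 [337. 122.] [0.298 0.824 0.042]
scene black 643.5 [240. 212.] [0.424 0.044 0.004]
scene yellow 234.5 [262. 188.] [0.53  0.034 0.15 ]
scene yellow 710.5 [395. 146.] [0.703 0.573 0.15 ]
scene blue 3986.0 [ 26. 261.] [ 0.28  -0.617  0.125]
side red 4444.0 [296. 313.] [ 0.51  -0.345  0.042]
side red 441.0 [235. 277.] [ 0.396 -0.203  0.042]
side red 1088.5 [354. 273.] [ 0.695 -0.291  0.042]
side red 170.5 [370. 183.] [ 0.888 -0.024  0.042]
side red 1622.5 [164.  68.] [0.409 0.779 0.042]
side black 1224.5 [218. 213.] [0.418 0.041 0.004]
side yellow 364.5 [198. 176.] [0.377 0.074 0.15 ]
side yellow 42.0 [216. 114.] [0.499 0.313 0.15 ]
side yellow 42.5 [193. 114.] [0.431 0.338 0.15 ]
side yellow 983.5 [232.  59.] [0.636 0.588 0.15 ]
```

View pics/crop1.png

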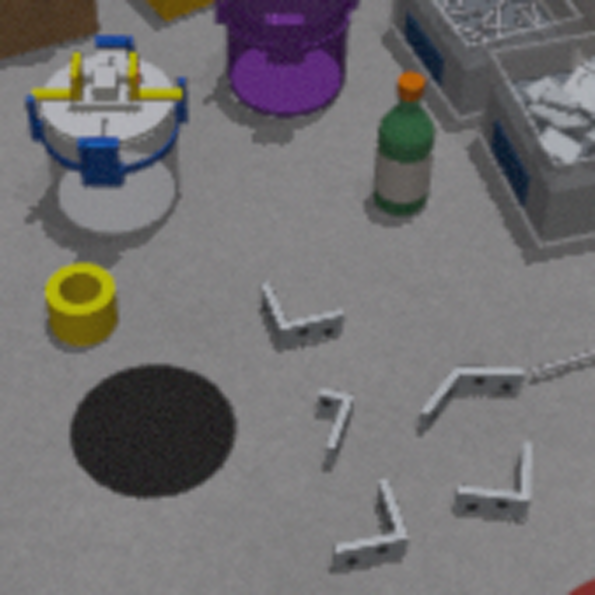

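Crop: the tub's tab line runs left–right (yellow tabs at crop (75,90) and (135,80)). The right-shaped brackets are at crop (295,320), (390,540) and (505,490). The short one is at (335,420) and the splayed one at (470,390). I'll move over the middle for a close look.

```bash
python3 -m creep '[{"xyz":[0.0235,0.038,0.017],"turn":0,"claw":100},{"xyz":[0.0235,0.038,0.017],"turn":0,"claw":100},{"xyz":[0.0235,0.038,0.017],"turn":0,"claw":100},{"xyz":[0.0235,0.038,0.017],"turn":0,"claw":100},{"xyz":[0.0235,0.038,0.017],"turn":0,"claw":100},{"xyz":[0.0235,0.038,0.017],"turn":0,"claw":100},{"xyz":[0.0235,0.038,0.017],"turn":0,"claw":100},{"xyz":[0.0235,0.038,0.017],"turn":0,"claw":100},{"xyz":[0.0235,0.038,0.017],"turn":0,"claw":100},{"xyz":[0.0235,0.038,0.017],"turn":0,"claw":100},{"xyz":[0.0235,0.038,0.017],"turn":0,"claw":100},{"xyz":[0.0235,0.038,0.017],"turn":0,"claw":100}]' 20
python3 - <<'E'
from h import *
s=sense();r=R.from_quat(s["tcp_rot"]).as_matrix();print(s["q"].round(3),r.round(3),s["ee_pos"])
import workcell;print([k for k in dir(workcell) if k[0]!='_'])
c=cal("wrist");print((-c[2].T@c[3]).round(3),(c[2]).round(3))
E
```

```text
t: 1.3
ee_pos: [0.4531, -0.1798, 0.4212]
tcp_rot: [-0.701, -0.09, 0.703, -0.082]
force: [1.0, -1.3, -0.6]
grip_width: 0.093
[-0.435 -0.264  1.475  0.009  1.939  0.894] [[-0.004  0.242 -0.97 ]
 [ 0.011 -0.97  -0.242]
 [-1.    -0.012  0.001]] [ 0.45305762 -0.17975023  0.42117376]
['IKError', 'calibration', 'capture', 'finish_job', 'grip_point_offset', 'sense']
[ 0.529 -0.162  0.587] [[ 0.241 -0.97  -0.012]
 [-0.931 -0.235  0.279]
 [-0.273 -0.056 -0.96 ]]
```

```bash
python3 -m creep '[{"xyz":[0,0.037,-0.004],"turn":0.08,"claw":100},{"xyz":[0,0.037,-0.004],"turn":0.08,"claw":100},{"xyz":[0,0.037,-0.004],"turn":0.08,"claw":100},{"xyz":[0,0.037,-0.004],"turn":0.08,"claw":100},{"xyz":[0,0.037,-0.004],"turn":0.08,"claw":100},{"xyz":[0,0.037,-0.004],"turn":0.08,"claw":100},{"xyz":[0,0.037,-0.004],"turn":0.08,"claw":100},{"xyz":[0,0.037,-0.004],"turn":0.08,"claw":100},{"xyz":[0,0.037,-0.004],"turn":0.08,"claw":100},{"xyz":[0,0.037,-0.004],"turn":0.08,"claw":100},{"xyz":[0,0.037,-0.004],"turn":0.08,"claw":100},{"xyz":[0,0.037,-0.004],"turn":0.08,"claw":100}]' 20
python3 - <<'E'
from h import *
s=sense();r=R.from_quat(s["tcp_rot"]).as_matrix();print(s["q"].round(3),r[:,1].round(3),s["ee_pos"],grip_point_offset)
c=cal("wrist");im=capture("wrist");cv2.imwrite("pics/w1.png",im[:,:,::-1])
for P in ([.465,.3255,.16],[.425,.043,.004]):print(proj(c,[P]))
for nm,f in (("yellow",lambda h,s,v:(h>22)&(h<32)&(s>120)&(v>90)),("blue",lambda h,s,v:(h>105)&(h<125)&(s>150)&(v>60)),("black",lambda h,s,v:(v<45))):
    for b in blobs(mask(im,f)):
        m=cv2.minAreaRect(b);print(nm,cv2.contourArea(b),np.round(m,1) if 0 else m, [plane(c,[m[0]],z)[0].round(4) for z in (.004,.128,.166)])
E
```

```text
t: 2.5
ee_pos: [0.4512, 0.2837, 0.3713]
tcp_rot: [-0.572, -0.415, 0.577, -0.409]
force: [0.3, -0.4, 0.5]
grip_width: 0.093
[ 0.509 -0.186  1.491  0.008  1.845  0.838] [ 0.947 -0.321 -0.012] [0.45118206 0.28367792 0.37134979] 0.0188
[[259.38540116 131.2007484 ]]
[[289.47397562 282.99529689]]
yellow 1209.5 ((244.80003356933594, 219.1000213623047), (40.24921798706055, 39.80200958251953), 63.43495178222656) [array([0.3896, 0.1823, 0.004 ]), array([0.4102, 0.2228, 0.128 ]), array([0.4165, 0.2353, 0.166 ])]
yellow 475.5 ((296.5, 114.0), (30.0, 39.0), 90.0) [array([0.522, 0.319, 0.004]), array([0.5118, 0.3278, 0.128 ]), array([0.5087, 0.3305, 0.166 ])]
yellow 439.5 ((217.0, 114.0), (30.0, 38.0), 90.0) [array([0.4059, 0.3584, 0.004 ]), array([0.4227, 0.358 , 0.128 ]), array([0.4279, 0.3579, 0.166 ])]
blue 226.5 ((258.0, 174.0), (10.0, 24.0), 90.0) [array([0.4355, 0.2486, 0.004 ]), array([0.4455, 0.2737, 0.128 ]), array([0.4485, 0.2814, 0.166 ])]
blue 323.0 ((259.5, 47.0), (12.0, 31.0), 90.0) [array([0.4986, 0.4278, 0.004 ]), array([0.4939, 0.4113, 0.128 ]), array([0.4925, 0.4063, 0.166 ])]
b
[... 524 characters left out ...]
.38  , 0.0928, 0.128 ]), array([0.3892, 0.1173, 0.166 ])]
black 1361.0 ((34.90264892578125, 52.539825439453125), (40.74907684326172, 73.37571716308594), 55.222171783447266) [array([0.18  , 0.5298, 0.004 ]), array([0.2493, 0.4896, 0.128 ]), array([0.2706, 0.4773, 0.166 ])]
black 200.5 ((82.92268371582031, 25.29897117614746), (22.84528923034668, 12.387224197387695), 23.96249008178711) [array([0.2652, 0.5392, 0.004 ]), array([0.3147, 0.4968, 0.128 ]), array([0.3299, 0.4838, 0.166 ])]
black 331.5 ((377.6617431640625, 18.089645385742188), (84.97050476074219, 24.290315628051758), 19.536653518676758) [array([0.671 , 0.4099, 0.004 ]), array([0.6262, 0.3975, 0.128 ]), array([0.6125, 0.3937, 0.166 ])]
```

View pics/w1.png

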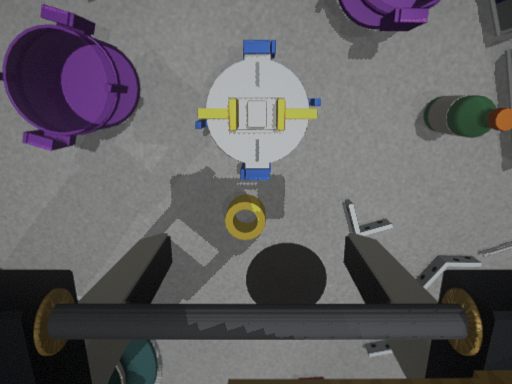

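Run:
```python
from h import *
s=sense();c=cal("wrist");im=cv2.imread("pics/w1.png")[:,:,::-1].copy()
y=mask(im,lambda h,s,v:(h>22)&(h<32)&(s>120)&(v>90));bs=[b for b in blobs(y) if b[:,0,1].mean()<140]
e=[]
for b in bs:
    p=b[:,0,:]
    for k in (p[:,0].min(),p[:,0].max()):
        q=p[p[:,0]==k];e.append((k,q[:,1].mean(),len(q)))
e.sort();print(e)
P=plane(c,[e[0][:2],e[-1][:2]],.130);d=P[1]-P[0];print("bolt ends",P.round(4),P.mean(0).round(4),np.hypot(*d[:2]),np.degrees(np.arctan2(d[1],d[0])))
w=mask(im,lambda h,s,v:(s<30)&(v>150));w[:,:195]=0;w[:50]=0
b=max(blobs(w),key=cv2.contourArea);h=cv2.convexHull(b)
Q=plane(c,h[:,0,:],.126)[:,:2].astype(np.float32);print(cv2.minEnclosingCircle(Q),cv2.fitEllipse(Q))
print(s["ee_pos"],R.from_quat(s["tcp_rot"]).as_matrix()[:,0])
b=max(blobs(mask(im,lambda h,s,v:(v<50))[240:312,240:335].copy()),key=cv2.contourArea)
# mat
m=mask(im,lambda h,s,v:(v<45));m[305:]=0;m[:235]=0;m[:,:240]=0;m[:,335:]=0
b=max(blobs(m),key=cv2.contourArea);Q=plane(c,b[:,0,:],.004)[:,:2].astype(np.float32);print("mat",cv2.minEnclosingCircle(Q),cv2.fitEllipse(Q))
```

```text
[(np.int32(198), np.float64(113.0), 9), (np.int32(236), np.float64(114.0), 29), (np.int32(277), np.float64(118.0), 21), (np.int32(316), np.float64(113.0), 9)]
bolt ends [[0.401  0.37   0.13  ]
 [0.5323 0.3266 0.13  ]] [0.4666 0.3483 0.13  ] 0.13827480828999725 -18.2902490515835
((0.46647632122039795, 0.3475467562675476), 0.06590195000171661) ((0.4665904939174652, 0.3478802442550659), (0.12040441483259201, 0.12919925153255463), 161.57875061035156)
[0.45087012 0.28762106 0.36958392] [-0.01353626  0.00355505 -0.99990206]
mat ((0.42205414175987244, 0.05445052683353424), 0.07249831408262253) ((0.4231531620025635, 0.061022985726594925), (0.12544827163219452, 0.14255023002624512), 70.6953353881836)
```

```bash
python3 -m creep '[{"xyz":[0.004,0.015,-0.03],"turn":0,"claw":100},{"xyz":[0.004,0.015,-0.03],"turn":0,"claw":100},{"xyz":[0.004,0.015,-0.03],"turn":0,"claw":100},{"xyz":[0.004,0.015,-0.03],"turn":0,"claw":100},{"xyz":[0,0,-0.03],"turn":0,"claw":100},{"xyz":[0,0,-0.01],"turn":0,"claw":100},{"xyz":[0,0,0],"turn":0,"claw":100}]' 20
python3 - <<'E'
from h import *
s=sense();r=R.from_quat(s["tcp_rot"]).as_matrix();print(s["ee_pos"],s["q"].round(2),r[:,:2].round(4))
g=s["ee_pos"]-.0188*r[:,0];print("to go",np.array([.4665,.348,.157])-g, "yaw",np.degrees(np.arctan2(r[1,1],r[0,1])))
E
```

```text
t: 3.25
ee_pos: [0.4653, 0.352, 0.2021]
tcp_rot: [-0.568, -0.419, 0.576, -0.412]
force: [0.0, 0.1, -0.4]
grip_width: 0.093
[0.46526512 0.35197671 0.20206528] [ 0.6  -0.07  1.66  0.01  1.57  0.91] [[-0.0156  0.951 ]
 [ 0.0019 -0.3087]
 [-0.9999 -0.0154]]
to go [ 0.00094141 -0.00394178 -0.06386296] yaw -17.985969733432313
```

```bash
python3 -m creep '[{"xyz":[0.001,-0.004,-0.02],"turn":0,"claw":100},{"xyz":[0,0,-0.02],"turn":0,"claw":100},{"xyz":[0,0,-0.015],"turn":0,"claw":100},{"xyz":[0,0,-0.008],"turn":0,"claw":100},{"xyz":[0,0,0],"turn":-0.01,"claw":100}]' 20
python3 - <<'E'
from h import *
s=sense();r=R.from_quat(s["tcp_rot"]).as_matrix()
g=s["ee_pos"]-.0188*r[:,0];print("to go",np.array([.4665,.348,.157])-g, "yaw",np.degrees(np.arctan2(r[1,1],r[0,1])))
E
```

```text
t: 3.75
ee_pos: [0.4684, 0.3481, 0.1443]
tcp_rot: [-0.573, -0.416, 0.576, -0.409]
force: [-0.4, 0.7, 0.1]
grip_width: 0.0928
to go [-2.07967559e-03  3.11084801e-05 -6.11547634e-03] yaw -18.65011037778266
```

Now down the last 6 mm, close, and check the squeeze.

```bash
python3 -m creep '[{"xyz":[-0.002,0,-0.007],"turn":0,"claw":100},{"xyz":[0,0,0],"turn":0,"claw":70},{"xyz":[0,0,0],"turn":0,"claw":40},{"xyz":[0,0,0],"turn":0,"claw":30},{"xyz":[0,0,0],"turn":0,"claw":20},{"xyz":[0,0,0],"turn":0,"claw":20},{"xyz":[0,0,0],"turn":0,"claw":20},{"xyz":[0,0,0],"turn":0,"claw":20}]' 25
python3 - <<'E'
from h import *
s=sense();print(s["ee_pos"],s["grip_width"],s["force"],s["moment"])
cv2.imwrite("pics/w2.png",capture("wrist")[:,:,::-1])
E
```

```text
t: 4.55
ee_pos: [0.4676, 0.3488, 0.1405]
tcp_rot: [0.575, 0.416, -0.574, 0.409]
force: [1.7, 0.4, 4.0]
grip_width: 0.043
[0.46760936 0.34882884 0.14052947] 0.0429971421061516 [1.67764315 0.35310515 4.04146825] [ 0.03694903 -0.32533989  0.06521429]
```

```bash
python3 -m creep '[{"xyz":[-0.001,-0.001,0],"turn":0.1,"claw":20},{"xyz":[0,0,0],"turn":0.12,"claw":20},{"xyz":[0,0,0],"turn":0.12,"claw":20},{"xyz":[0,0,0],"turn":0.12,"claw":20},{"xyz":[0,0,0],"turn":0.12,"claw":20},{"xyz":[0,0,0],"turn":0.12,"claw":20}]' 25
python3 - <<'E'
from h import *
s=sense();r=R.from_quat(s["tcp_rot"]).as_matrix();print(s["ee_pos"],s["grip_width"],s["force"],s["moment"],"yaw",np.degrees(np.arctan2(r[1,1],r[0,1])))
E
```

```text
t: 5.2
ee_pos: [0.4662, 0.3482, 0.1406]
tcp_rot: [0.39, 0.593, -0.392, 0.585]
force: [0.1, 0.2, 1.3]
grip_width: 0.0426
[0.46620246 0.34822057 0.14056922] 0.04258539167226005 [0.13425891 0.24109537 1.28676714] [-0.10815214  0.03021933 -0.03672335] yaw 22.82063991405265
```

```bash
python3 -m creep '[{"xyz":[0,0,0],"turn":0.12,"claw":20},{"xyz":[0,0,0],"turn":0.12,"claw":20},{"xyz":[0,0,0],"turn":0,"claw":20}]' 25
python3 - <<'E'
from h import *
s=sense();r=R.from_quat(s["tcp_rot"]).as_matrix();print(s["ee_pos"],s["grip_width"],s["force"],s["moment"],"yaw",np.degrees(np.arctan2(r[1,1],r[0,1])))
w=capture("wrist");a=capture("side")
cv2.imwrite("pics/c3.png",np.hstack([w[:384,80:430],cv2.resize(a[70:190,150:270],(384,384))])[:,:,::-1])
E
```

```text
t: 5.5
ee_pos: [0.4657, 0.3478, 0.1405]
tcp_rot: [0.312, 0.638, -0.316, 0.629]
force: [-1.6, -0.9, 1.1]
grip_width: 0.0426
[0.465683   0.34784723 0.14054631] 0.0426007426115345 [-1.5915992  -0.87252243  1.07758752] [-0.19295758 -0.10814668  0.05873928] yaw 37.27815112323942
```

View pics/c3.png

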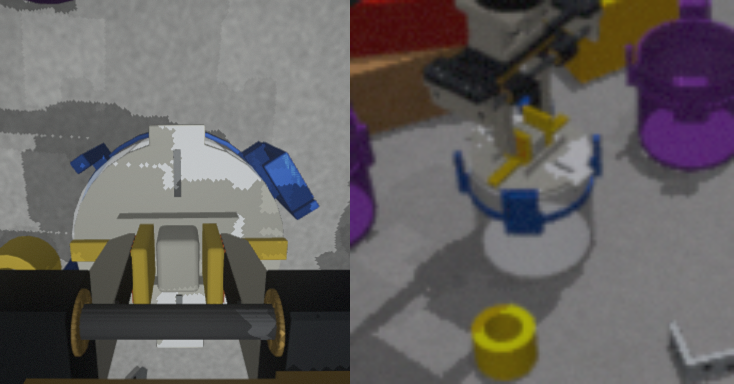

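The lid has turned with the tabs: the ear is at crop (177,135), between post and keeper, clear of the blue lugs. Lifting.

```bash
python3 -m creep '[{"xyz":[0,0,0.01],"turn":0,"claw":15},{"xyz":[0,0,0.012],"turn":0,"claw":15},{"xyz":[0,0,0.015],"turn":0,"claw":15},{"xyz":[0,0,0.02],"turn":0,"claw":15},{"xyz":[0,0,0.02],"turn":0,"claw":15},{"xyz":[0,0,0.02],"turn":0,"claw":15},{"xyz":[0,0,0],"turn":0,"claw":15}]' 40
python3 - <<'E'
from h import *
s=sense();print(s["ee_pos"],s["grip_width"],s["force"],s["moment"])
cs=cal("side");im=capture("side")
m=mask(im,lambda h,s,v:(v<45));m[:,:170]=0
for b in blobs(m,400):
    Q=plane(cs,b[:,0,:],.004)[:,:2].astype(np.float32);print("mat",cv2.contourArea(b),cv2.minEnclosingCircle(Q),cv2.fitEllipse(Q))
cv2.imwrite("pics/s4.png",im[:,:,::-1])
E
```

```text
t: 6.3
ee_pos: [0.4656, 0.3482, 0.2476]
tcp_rot: [0.318, 0.635, -0.32, 0.627]
force: [-0.6, -0.1, -1.3]
grip_width: 0.0414
[0.46558346 0.34816845 0.24761188] 0.04138227995242655 [-0.63432395 -0.12336109 -1.31912238] [-0.0388559  -0.12103689  0.00189035]
mat 1237.0 ((0.4199114441871643, 0.043887585401535034), 0.0694819986820221) ((0.4198564887046814, 0.044143110513687134), (0.13438460230827332, 0.1348944753408432), 167.12564086914062)
mat 1896.5 ((0.5799357891082764, 1.0675251483917236), 0.32955214381217957) ((0.6076787114143372, 1.1012574434280396), (0.24723054468631744, 0.6252328753471375), 165.0233612060547)
```

```bash
python3 -m creep '[{"xyz":[-0.005,-0.034,0],"turn":0,"claw":15},{"xyz":[-0.005,-0.034,0],"turn":0,"claw":15},{"xyz":[-0.005,-0.034,0],"turn":0,"claw":15},{"xyz":[-0.005,-0.034,0],"turn":0,"claw":15},{"xyz":[-0.005,-0.034,0],"turn":0,"claw":15},{"xyz":[-0.005,-0.034,0],"turn":0,"claw":15},{"xyz":[-0.005,-0.034,-0.01],"turn":0,"claw":15},{"xyz":[-0.005,-0.034,-0.02],"turn":0,"claw":15},{"xyz":[0,-0.02,-0.03],"turn":0,"claw":15},{"xyz":[0,0,-0.03],"turn":0,"claw":15},{"xyz":[0,0,-0.01],"turn":0,"claw":15},{"xyz":[0,0,0],"turn":0,"claw":15}]' 40
python3 - <<'E'
from h import *
s=sense();r=R.from_quat(s["tcp_rot"]).as_matrix();print(s["ee_pos"],s["grip_width"],s["force"],r[:,0],np.array([.421,.044,.033])-s["ee_pos"])
E
```

```text
t: 7.55
ee_pos: [0.4185, 0.0451, 0.1324]
tcp_rot: [0.317, 0.637, -0.323, 0.624]
force: [-0.5, 0.4, -0.4]
grip_width: 0.0416
[0.41852192 0.0450859  0.13244601] 0.04162943696231514 [-0.461846    0.42044764 -0.41935729] [-2.04574906e-02 -4.90237411e-04 -9.99790603e-01] [ 0.00247808 -0.0010859  -0.09944601]
```

```bash
python3 -m creep '[{"xyz":[0.002,0,-0.025],"turn":0,"claw":15},{"xyz":[0,0,-0.025],"turn":0,"claw":15},{"xyz":[0,0,-0.02],"turn":0,"claw":15},{"xyz":[0,0,-0.012],"turn":0,"claw":15},{"xyz":[0,0,-0.008],"turn":0,"claw":15},{"xyz":[0,0,-0.003],"turn":0,"claw":15},{"xyz":[0,0,0],"turn":0,"claw":15}]' 40
python3 - <<'E'
from h import *
s=sense();print(s["ee_pos"],s["grip_width"],s["force"])
im=capture("side");cv2.imwrite("pics/s5.png",cv2.resize(im[120:290,150:350],None,fx=3,fy=3)[:,:,::-1])
E
```

```text
t: 8.25
ee_pos: [0.424, 0.0479, 0.0434]
tcp_rot: [0.317, 0.635, -0.321, 0.627]
force: [-0.0, 0.2, -0.8]
grip_width: 0.0417
[0.42400849 0.04785648 0.04339396] 0.041654140991966855 [-0.00232694  0.19032316 -0.75665206]
```

View pics/s5.png

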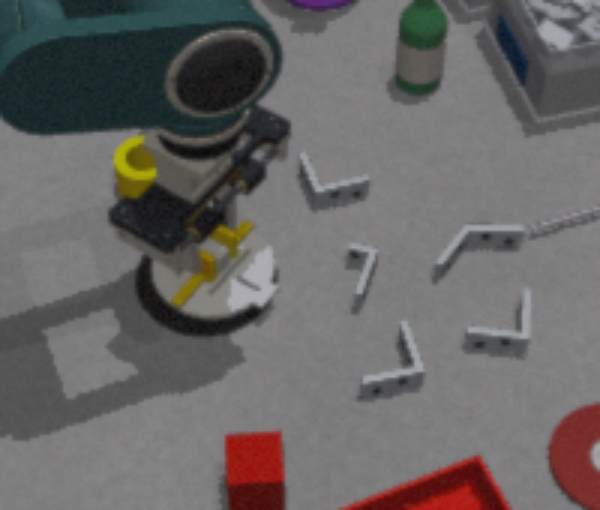

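The lid is level, over the mat, about 1 cm above it. Lowering and releasing.

```bash
python3 -m creep '[{"xyz":[-0.003,-0.003,-0.005],"turn":0,"claw":15},{"xyz":[0,0,-0.004],"turn":0,"claw":15},{"xyz":[0,0,-0.003],"turn":0,"claw":15},{"xyz":[0,0,0],"turn":0,"claw":15}]' 40
python3 -m creep '[{"xyz":[0,0,0],"turn":0,"claw":50},{"xyz":[0,0,0],"turn":0,"claw":100},{"xyz":[0,0,0],"turn":0,"claw":100},{"xyz":[0,0,0],"turn":0,"claw":100},{"xyz":[0,0,0.03],"turn":0,"claw":100},{"xyz":[0,0,0.045],"turn":0,"claw":100},{"xyz":[0,0,0.045],"turn":0,"claw":100},{"xyz":[0,0,0.045],"turn":0,"claw":100},{"xyz":[0,0,0.045],"turn":0,"claw":100},{"xyz":[0,-0.02,0.045],"turn":0,"claw":100},{"xyz":[0,-0.03,0.045],"turn":0,"claw":100},{"xyz":[0,0,0],"turn":0,"claw":100}]' 30
python3 - <<'E'
from h import *
s=sense();print(s["ee_pos"],s["q"].round(2));c=cal("wrist");im=capture("wrist");cv2.imwrite("pics/w6.png",im[:,:,::-1])
print(proj(c,[[.42,.044,.1]]),(-c[2].T@c[3]).round(3))
E
```

```text
t: 8.7
ee_pos: [0.422, 0.0445, 0.0328]
tcp_rot: [0.317, 0.634, -0.32, 0.628]
force: [-0.2, 0.5, 0.4]
grip_width: 0.0413
t: 9.9
ee_pos: [0.4178, -0.0033, 0.3386]
tcp_rot: [0.316, 0.635, -0.32, 0.628]
force: [1.2, 0.5, -0.0]
grip_width: 0.0927
[ 0.41777522 -0.00331725  0.33855329] [-0.07 -0.45  1.75 -0.    1.85 -0.71]
[[284.12124517 136.39221775]] [0.374 0.059 0.505]
```

View pics/w6.png

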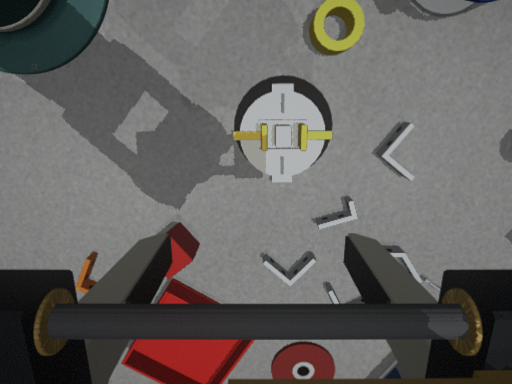

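The lid sits centrally on the mat at (283,135). The brackets show at (400,152), (338,216, short), (290,268) and partly at (335,293) and (408,262). Now measuring them all.

```bash
cat >> h.py <<'E'
def brackets(n,im,c,vt=None,z=.028,amin=60):
    h=mask(im,lambda h,s,v:(s<45)&(v>(vt or 175)))
    out=[]
    for b in blobs(h,amin):
        P=plane(c,b[:,0,:],z)[:,:2]
        if not(.38<P[:,0].mean()<.85 and -.3<P[:,1].mean()<.28):continue
        T=cv2.minEnclosingTriangle((P*1000).astype(np.float32))[1]
        if T is None:continue
        T=T[:,0]
        s=[np.linalg.norm(T[(i+1)%3]-T[(i+2)%3]) for i in range(3)]
        k=int(np.argmax(s));c0=T[k];e1,e2=T[(k+1)%3]-c0,T[(k+2)%3]-c0
        a=lambda e:np.degrees(np.arctan2(e[1],e[0]))
        out.append((c0,np.linalg.norm(e1),a(e1),np.linalg.norm(e2),a(e2)))
        print(n,"px",b[:,0].mean(0).round(),cv2.contourArea(b),"corner",c0.round(),"legs %.0f @%.0f, %.0f @%.0f"%out[-1][1:])
    return out
E
python3 - <<'E'
from h import *
im=cv2.imread("pics/s4.png")[:,:,::-1].copy();c=cal("side");brackets("side",im,c,amin=15)
im=cv2.imread("pics/side0.png")[:,:,::-1].copy()
print([im[y,x] for x,y in((250,175),(256,185),(284,236),(268,207),(400,200))])
im=cv2.imread("pics/w6.png")[:,:,::-1].copy();c=cal("wrist");brackets("wrist",im,c,amin=60)
# tray & bystanders
im=cv2.imread("pics/side0.png")[:,:,::-1].copy();c=cal("side")
b=max(blobs(mask(im,lambda h,s,v:((h<6)|(h>174))&(s>150)&(v>60))),key=cv2.contourArea)
Q=plane(c,cv2.convexHull(b)[:,0],.042)[:,:2];print("tray",cv2.minAreaRect((Q*1000).astype(np.float32)))
print("bottle",plane(c,[[290,145]],.02),"jar",plane(c,[[371,320]],.09))
E
```

```text
[array([80, 84, 83], dtype=uint8), array([79, 81, 83], dtype=uint8), array([59, 58, 62], dtype=uint8), array([79, 84, 85], dtype=uint8), array([106, 110, 115], dtype=uint8)]
wrist px [289. 272.] 129.5 corner [ 576. -136.] legs 59 @175, 59 @84
wrist px [341. 218.] 128.5 corner [586.  11.] legs 66 @-126, 28 @143
wrist px [292. 160.] 1310.0 corner [473. -26.] legs 71 @160, 120 @83
wrist px [283. 136.] 255.5 corner [420.  21.] legs 55 @109, 36 @37
wrist px [399. 153.] 198.5 corner [555. 104.] legs 59 @88, 58 @-1
wrist px [279. 117.] 2250.5 corner [350. 105.] legs 126 @-3, 151 @-78
tray ((508.5827331542969, -342.1497802734375), (170.75714111328125, 173.8768310546875), 4.536919593811035)
bottle [[0.72792938 0.23023627 0.02      ]] jar [[ 0.65559419 -0.43583928  0.09      ]]
```

```bash
python3 -m creep '[{"xyz":[0.018,0.0165,-0.02],"turn":-0.086,"claw":48},{"xyz":[0.018,0.0165,-0.02],"turn":-0.086,"claw":48},{"xyz":[0.018,0.0165,-0.02],"turn":-0.086,"claw":48},{"xyz":[0.018,0.0165,-0.02],"turn":-0.086,"claw":48},{"xyz":[0.018,0.0165,-0.02],"turn":-0.086,"claw":48},{"xyz":[0.018,0.0165,-0.02],"turn":-0.086,"claw":48},{"xyz":[0.018,0.0165,-0.02],"turn":-0.086,"claw":48},{"xyz":[0.016,0.0155,-0.02],"turn":-0.086,"claw":48},{"xyz":[0,0,0],"turn":0,"claw":48}]' 40
cat >> h.py <<'E'
def st(g=None,yaw=None):
    s=sense();r=R.from_quat(s["tcp_rot"]).as_matrix();y=np.arctan2(r[1,1],r[0,1])
    print("ee",s["ee_pos"].round(4),"yaw %.1f"%np.degrees(y),"w %.4f"%s["grip_width"],"F",s["force"].round(1),"q1,q6",s["q"][[0,5]].round(2),"tilt",r[:2,0].round(3))
    if g is not None:print("to go",(np.array(g)-(s["ee_pos"]-.0188*r[:,0])*[1,1,0]-s["ee_pos"]*[0,0,1]).round(4))
    if yaw is not None:print("turn",((np.radians(yaw)-y+np.pi/2)%np.pi-np.pi/2).round(3))
E
python3 - <<'E'
from h import *
st([.560,.128,.004],-2)
c=cal("wrist");im=capture("wrist");cv2.imwrite("pics/w7.png",im[:,:,::-1]);brackets("w",im,c)
E
```

```text
t: 10.85
ee_pos: [0.5599, 0.137, 0.1596]
tcp_rot: [-0.516, -0.486, 0.523, -0.474]
force: [-0.1, -0.8, -0.6]
grip_width: 0.0446
ee [0.5599 0.137  0.1596] yaw -4.6 w 0.0446 F [-0.1 -0.8 -0.6] q1,q6 [0.19 0.27] tilt [-0.019  0.005]
to go [-0.0003 -0.0089 -0.1556]
turn 0.045
w px [281. 299.] 64.0 corner [564.  18.] legs 11 @86, 18 @-4
w px [110. 251.] 1550.5 corner [421. 125.] legs 64 @-70, 87 @-142
w px [260. 172.] 115.0 corner [557. 144.] legs 33 @85, 11 @-4
```

View pics/w7.png

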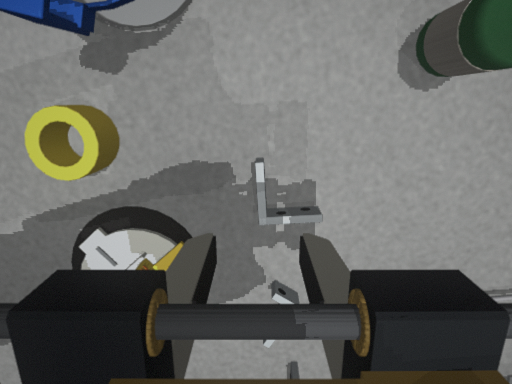

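Run:
```python
from h import *
st([.560,.128,.004],-2)
c=cal("wrist");im=capture("wrist");st()
print(plane(c,[[258,222],[321,219],[256,159],[264,159]],.028).round(4)); m=mask(im,lambda h,s,v:(s<60)&(v>125))
brackets("w",im,c,vt=140)
print(im[150:225:6,260], im[216,258:325:6])
```

```text
ee [0.5596 0.1364 0.161 ] yaw -4.4 w 0.0446 F [-0.   0.3 -0.1] q1,q6 [0.19 0.27] tilt [-0.018  0.005]
to go [ 0.     -0.0083 -0.157 ]
turn 0.042
ee [0.5598 0.1358 0.1628] yaw -4.3 w 0.0451 F [-0.2  0.5 -0.8] q1,q6 [0.19 0.26] tilt [-0.016  0.006]
[[0.5553 0.1037 0.028 ]
 [0.6146 0.1025 0.028 ]
 [0.5581 0.1636 0.028 ]
 [0.5653 0.1631 0.028 ]]
w px [259. 358.] 149.5 corner [539. -33.] legs 36 @-40, 32 @-109
w px [307. 352.] 301.5 corner [608. -22.] legs 59 @-80, 45 @-153
w px [275. 344.] 139.0 corner [559. -50.] legs 28 @126, 32 @37
w px [226. 348.] 348.0 corner [512. -73.] legs 61 @126, 57 @51
w px [272. 281.] 1989.5 corner [605.  12.] legs 92 @175, 125 @102
w px [122. 249.] 2787.5 corner [384. 121.] legs 127 @-16, 75 @-98
w px [283. 222.] 84.5 corner [574. 109.] legs 18 @-4, 20 @-102
w px [506. 210.] 61.5 corner [789. 107.] legs 15 @-83, 18 @-154
w px [109. 171.] 64.5 corner [416. 163.] legs 18 @32, 12 @-48
w px [260. 171.] 135.5 corner [557. 143.] legs 35 @85, 13 @-4
w px [ 77. 139.] 224.0 corner [388. 189.] legs 25 @61, 23 @-23
w px [193.  96.] 91.0 corner [518. 215.] legs 34 @175, 17 @99
w px [100.  95.] 369.0 corner [446. 238.] legs 30 @-105, 44 @-179
w px [480.  76.] 88.0 corner [742. 223.] legs 36 @-4, 14 @-136
w px [365. 130.] 46877.5 corner [797. 272.] legs 397 @-92, 371 @175
[[140 141 140]
 [115 115 116]
 [181 185 188]
 [191 196 199]
 [190 195 197]
 [187 193 195]
 [122 126 127]
 [134 138 141]
 [135 138 140]
 [134 137 140]
 [134 138 139]
 [133 137 139]
 [135 139 141]] [[100 101 102]
 [132 137 138]
 [119 123 125]
 [127 132 134]
 [138 142 143]
 [191 195 198]
 [132 138 138]
 [134 139 140]
 [134 139 140]
 [134 138 140]
 [134 137 139]
 [149 150 148]]
```

Manual corner readings (258,222) and (256,159) confirm the pose, so I'm descending.

```bash
python3 -m creep '[{"xyz":[0,-0.004,-0.035],"turn":0.02,"claw":48},{"xyz":[0,-0.004,-0.035],"turn":0.02,"claw":48},{"xyz":[0,0,-0.03],"turn":0,"claw":48},{"xyz":[0,0,-0.02],"turn":0,"claw":48},{"xyz":[0,0,0],"turn":0,"claw":48}]' 40
python3 - <<'E'
from h import *
st([.560,.128,.004],-2)
E
```

```text
t: 11.45
ee_pos: [0.5589, 0.1261, 0.0448]
tcp_rot: [-0.506, -0.497, 0.507, -0.49]
force: [-0.2, -0.4, -0.8]
grip_width: 0.0447
ee [0.5589 0.1261 0.0448] yaw -1.6 w 0.0447 F [-0.2 -0.4 -0.8] q1,q6 [0.17 0.2 ] tilt [-0.008  0.006]
to go [ 0.0009  0.002  -0.0408]
turn -0.008
```

```bash
python3 -m creep '[{"xyz":[0.001,0.001,-0.02],"turn":0,"claw":48},{"xyz":[0,0,-0.012],"turn":0,"claw":48},{"xyz":[0,0,-0.006],"turn":0,"claw":48},{"xyz":[0,0,0],"turn":0,"claw":20},{"xyz":[0,0,0],"turn":0,"claw":0},{"xyz":[0,0,0],"turn":0,"claw":0},{"xyz":[0,0,0],"turn":0,"claw":0},{"xyz":[0,0,0.02],"turn":0,"claw":0},{"xyz":[0,0,0.03],"turn":0,"claw":0},{"xyz":[0,0,0.04],"turn":0,"claw":0},{"xyz":[0,0,0],"turn":0,"claw":0}]' 40
python3 - <<'E'
from h import *
st([.446,.344,.056],-2)
E
```

```text
t: 12.55
ee_pos: [0.5621, 0.1267, 0.1082]
tcp_rot: [0.508, 0.495, -0.504, 0.492]
force: [-0.2, 0.2, 0.2]
grip_width: 0.0006
ee [0.5621 0.1267 0.1082] yaw -1.4 w 0.0006 F [-0.2  0.2  0.2] q1,q6 [0.17 0.2 ] tilt [0.001 0.008]
to go [-0.1161  0.2174 -0.0522]
turn -0.01
```

Run:
```python
from h import *
st()
w=capture("wrist");a=capture("side")
cv2.imwrite("pics/c8.png",np.hstack([w[100:384,150:434],cv2.resize(a[130:272,200:342],(284,284))])[:,:,::-1])
```

```text
ee [0.5621 0.1267 0.1082] yaw -1.4 w 0.0006 F [-0.2  0.2  0.2] q1,q6 [0.17 0.2 ] tilt [0.001 0.008]
```

View pics/c8.png

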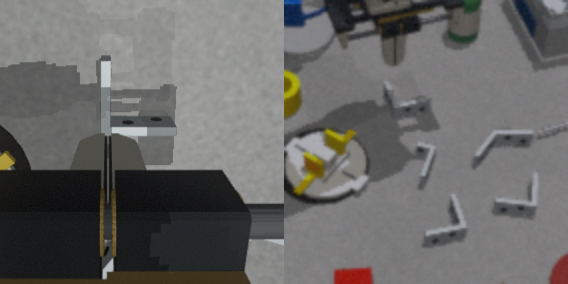

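Run:
```python
from h import *
c=cal("wrist")
print(plane(c,[[248,235],[250,157],[261,157],[326,229]],.028).round(4))
```

```text
[[0.5523 0.1044 0.028 ]
 [0.5558 0.1648 0.028 ]
 [0.5637 0.1646 0.028 ]
 [0.6123 0.1079 0.028 ]]
```

```bash
python3 -m creep '[{"xyz":[-0.004,0.001,0],"turn":0,"claw":48},{"xyz":[0,0,0],"turn":0,"claw":48},{"xyz":[0,0,0],"turn":0,"claw":48},{"xyz":[0,0,-0.03],"turn":0,"claw":48},{"xyz":[0,0,-0.03],"turn":0,"claw":48},{"xyz":[0,0,-0.02],"turn":0,"claw":48},{"xyz":[0,0,-0.015],"turn":0,"claw":48},{"xyz":[0,0,0],"turn":0,"claw":48}]' 40
python3 - <<'E'
from h import *
st([.558,.128,.004],-2)
E
```

```text
t: 13.45
ee_pos: [0.5543, 0.1273, 0.0009]
tcp_rot: [-0.505, -0.497, 0.507, -0.49]
force: [0.2, -0.2, 0.8]
grip_width: 0.0446
ee [0.5543 0.1273 0.0009] yaw -1.4 w 0.0446 F [ 0.2 -0.2  0.8] q1,q6 [0.18 0.2 ] tilt [-0.009  0.006]
to go [0.0035 0.0008 0.0031]
turn -0.01
```

```bash
python3 -m creep '[{"xyz":[0.003,0,0.003],"turn":0,"claw":48},{"xyz":[0,0,0],"turn":0,"claw":20},{"xyz":[0,0,0],"turn":0,"claw":5},{"xyz":[0,0,0],"turn":0,"claw":5},{"xyz":[0,0,0],"turn":0,"claw":5},{"xyz":[0,0,0],"turn":0,"claw":5},{"xyz":[0,0,0],"turn":0,"claw":5}]' 50
python3 - <<'E'
from h import *
st([.558,.128,.004],-2)
E
```

```text
t: 14.15
ee_pos: [0.5584, 0.1275, 0.0053]
tcp_rot: [-0.506, -0.497, 0.506, -0.49]
force: [1.7, -0.2, 0.1]
grip_width: 0.0078
ee [0.5584 0.1275 0.0053] yaw -1.4 w 0.0078 F [ 1.7 -0.2  0.1] q1,q6 [0.18 0.2 ] tilt [-0.007  0.006]
to go [-0.0005  0.0006 -0.0013]
turn -0.01
```

```bash
python3 -m creep '[{"xyz":[0,0,0.01],"turn":0,"claw":0},{"xyz":[0,0,0.02],"turn":0,"claw":0},{"xyz":[0,0,0.03],"turn":0,"claw":0},{"xyz":[0,0,0.04],"turn":0,"claw":0},{"xyz":[0,0,0.04],"turn":0,"claw":0},{"xyz":[0,0,0],"turn":0,"claw":0}]' 50
python3 - <<'E'
from h import *
st([.446,.344,.056],-2)
E
```

```text
t: 14.75
ee_pos: [0.556, 0.127, 0.1525]
tcp_rot: [-0.505, -0.498, 0.507, -0.49]
force: [0.9, 0.5, -0.6]
grip_width: 0.0081
ee [0.556  0.127  0.1525] yaw -1.4 w 0.0081 F [ 0.9  0.5 -0.6] q1,q6 [0.18 0.2 ] tilt [-0.01   0.006]
to go [-0.1102  0.2171 -0.0965]
turn -0.01
```

```bash
python3 -m creep '[{"xyz":[-0.01,0.02,0.03],"turn":0,"claw":0},{"xyz":[-0.02,0.038,0.01],"turn":0,"claw":0},{"xyz":[-0.02,0.038,0],"turn":0,"claw":0},{"xyz":[-0.02,0.038,0],"turn":0,"claw":0},{"xyz":[-0.02,0.038,0],"turn":0,"claw":0},{"xyz":[-0.015,0.03,0],"turn":0,"claw":0},{"xyz":[0,0,0],"turn":0,"claw":0},{"xyz":[0,0,0],"turn":0,"claw":0}]' 50
python3 - <<'E'
from h import *
st([.446,.344,.056],-2)
w=capture("wrist");a=capture("side")
cv2.imwrite("pics/c9.png",np.hstack([w[:,100:420],cv2.resize(a[60:180,150:270],(384,384))])[:,:,::-1])
E
```

```text
t: 15.55
ee_pos: [0.4446, 0.3344, 0.195]
tcp_rot: [-0.506, -0.497, 0.508, -0.489]
force: [-0.1, 0.4, -0.3]
grip_width: 0.0073
ee [0.4446 0.3344 0.195 ] yaw -1.6 w 0.0073 F [-0.1  0.4 -0.3] q1,q6 [0.59 0.62] tilt [-0.01   0.005]
to go [ 0.0012  0.0097 -0.139 ]
turn -0.008
```

View pics/c9.png

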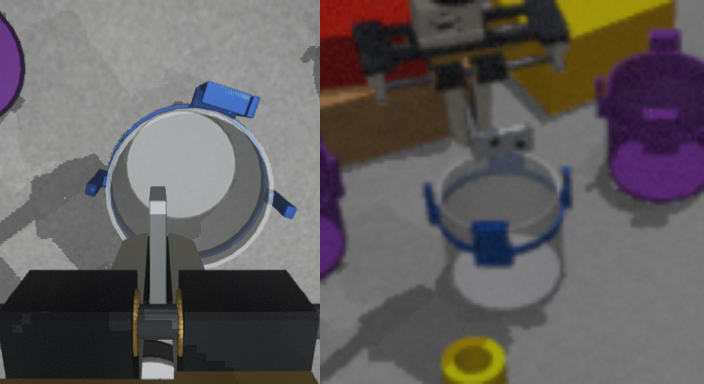

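Bracket held level above the open tub (rim centred near crop (190,180)). Lowering in and releasing.

```bash
python3 -m creep '[{"xyz":[0.001,0.009,-0.01],"turn":0,"claw":0},{"xyz":[0,0,-0.025],"turn":0,"claw":0},{"xyz":[0,0,-0.03],"turn":0,"claw":0},{"xyz":[0,0,-0.03],"turn":0,"claw":0},{"xyz":[0,0,-0.02],"turn":0,"claw":0},{"xyz":[0,0,-0.01],"turn":0,"claw":0},{"xyz":[0,0,0],"turn":0,"claw":0}]' 50
python3 - <<'E'
from h import *
st([.446,.344,.056],-2)
E
```

```text
t: 16.35
ee_pos: [0.449, 0.3396, 0.062]
tcp_rot: [-0.508, -0.494, 0.511, -0.487]
force: [-0.3, 0.1, -2.1]
grip_width: 0.0076
ee [0.449  0.3396 0.062 ] yaw -2.2 w 0.0076 F [-0.3  0.1 -2.1] q1,q6 [0.6  0.63] tilt [-0.01   0.005]
to go [-0.0032  0.0045 -0.006 ]
turn 0.003
```

```bash
python3 -m creep '[{"xyz":[-0.002,0.003,-0.004],"turn":0,"claw":0},{"xyz":[0,0,0],"turn":0,"claw":22},{"xyz":[0,0,0],"turn":0,"claw":22},{"xyz":[0,0,0],"turn":0,"claw":22},{"xyz":[0,0,0.03],"turn":0,"claw":22},{"xyz":[0,0,0.045],"turn":0,"claw":22},{"xyz":[0,0,0.045],"turn":0,"claw":22},{"xyz":[0,0,0.045],"turn":0,"claw":30},{"xyz":[0,0,0.045],"turn":0,"claw":48},{"xyz":[0.01,-0.02,0.04],"turn":0,"claw":48},{"xyz":[0.017,-0.045,0.01],"turn":0,"claw":48},{"xyz":[0.017,-0.045,0],"turn":0,"claw":48}]' 50
python3 -m creep '[{"xyz":[0.017,-0.045,0],"turn":0,"claw":48},{"xyz":[0.017,-0.045,0],"turn":0,"claw":48},{"xyz":[0.017,-0.045,0],"turn":0,"claw":48},{"xyz":[0.017,-0.045,0],"turn":0,"claw":48},{"xyz":[0.017,-0.045,0],"turn":0,"claw":48},{"xyz":[0.017,-0.045,0],"turn":0,"claw":48},{"xyz":[0.012,-0.025,0],"turn":0,"claw":48},{"xyz":[0,0,0],"turn":0,"claw":48},{"xyz":[0,0,0],"turn":0,"claw":48}]' 50
python3 - <<'E'
from h import *
st()
c=cal("wrist");im=capture("wrist");brackets("w",im,c);a=capture("side");np.save("pics/side10.npy",a)
im[330:,:160]=a[110:164,170:330] if 0 else im[330:,:160]
cv2.imwrite("pics/w10.png",im[:,:,::-1]);cv2.imwrite("pics/w10b.png",np.hstack([im,cv2.resize(a[70:190,165:255],(288,384))])[:,:,::-1])
E
```

```text
t: 17.55
ee_pos: [0.4892, 0.2329, 0.336]
tcp_rot: [0.51, 0.495, -0.506, 0.489]
force: [0.5, -0.5, -0.6]
grip_width: 0.045
t: 18.45
ee_pos: [0.6057, -0.0799, 0.3439]
tcp_rot: [0.514, 0.491, -0.503, 0.491]
force: [-0.8, 0.1, -0.4]
grip_width: 0.0446
ee [ 0.6057 -0.0799  0.3439] yaw -2.0 w 0.0446 F [-0.8  0.1 -0.4] q1,q6 [-0.18 -0.14] tilt [0.011 0.01 ]
w px [306. 179.] 269.5 corner [ 688. -138.] legs 65 @153, 63 @64
w px [314. 102.] 316.0 corner [687.  12.] legs 67 @-21, 70 @-144
w px [228. 104.] 232.5 corner [590.  11.] legs 72 @-126, 30 @144
w px [120.  72.] 4880.5 corner [354. -13.] legs 191 @76, 201 @-4
```

View pics/w10b.png

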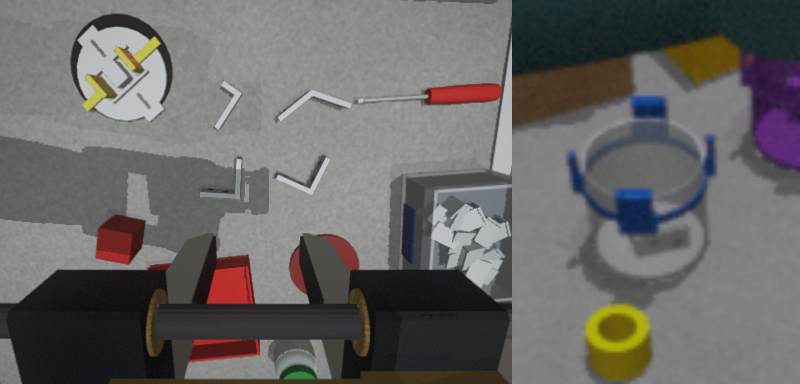

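Bracket 1 lies flat on the tub floor (seen through the wall). Remaining ones: right (306,179), splayed (314,102), short (228,104), right (225,185, in shadow). Next I check the bin clearance for the right one.

Run:
```python
from h import *
st()
c=cal("wrist");print("bin",plane(c,[[404,177],[391,270],[404,177]],.07).round(3))
print("C",plane(c,[[310,193],[277,175],[325,156]],.028).round(4))
print("A",plane(c,[[241,197],[201,196],[239,158]],.028).round(4))
print("spl",plane(c,[[313,91],[277,119],[352,105]],.028).round(4))
c=cal("side");print("bin",plane(c,[[371,197],[384,245]],.07).round(3))
```

```text
ee [ 0.6055 -0.0789  0.3439] yaw -1.9 w 0.0448 F [0.6 0.8 0.3] q1,q6 [-0.18 -0.14] tilt [0.011 0.01 ]
bin [[ 0.805 -0.105  0.07 ]
 [ 0.797 -0.243  0.07 ]
 [ 0.805 -0.105  0.07 ]]
C [[ 0.6852 -0.1341  0.028 ]
 [ 0.6366 -0.105   0.028 ]
 [ 0.7065 -0.0796  0.028 ]]
A [[ 0.5824 -0.1364  0.028 ]
 [ 0.5232 -0.1327  0.028 ]
 [ 0.5823 -0.078   0.028 ]]
spl [[ 0.6883  0.0108  0.028 ]
 [ 0.6382 -0.025   0.028 ]
 [ 0.7428 -0.0096  0.028 ]]
bin [[ 0.847 -0.094  0.07 ]
 [ 0.8   -0.253  0.07 ]]
```

```bash
python3 -m creep '[{"xyz":[0.007,-0.005,-0.026],"turn":0.122,"claw":48},{"xyz":[0.007,-0.005,-0.026],"turn":0.122,"claw":48},{"xyz":[0.007,-0.005,-0.026],"turn":0.122,"claw":48},{"xyz":[0.007,-0.005,-0.026],"turn":0.122,"claw":48},{"xyz":[0.007,-0.005,-0.026],"turn":0.122,"claw":48},{"xyz":[0.007,-0.005,-0.026],"turn":0.122,"claw":48},{"xyz":[0.007,-0.005,-0.026],"turn":0.122,"claw":48},{"xyz":[0.007,-0.005,-0.026],"turn":0.122,"claw":48},{"xyz":[0.007,-0.005,-0.026],"turn":0.122,"claw":48},{"xyz":[0,0,-0.02],"turn":0,"claw":48},{"xyz":[0,0,0],"turn":0,"claw":48}]' 50
python3 - <<'E'
from h import *
st([.666,-.119,.004],61)
E
```

```text
t: 19.65
ee_pos: [0.6685, -0.1095, 0.0877]
tcp_rot: [0.164, 0.691, -0.146, 0.689]
force: [-1.0, 0.4, -1.3]
grip_width: 0.0446
ee [ 0.6685 -0.1095  0.0877] yaw 64.7 w 0.0446 F [-1.   0.4 -1.3] q1,q6 [-0.21 -1.34] tilt [0.003 0.024]
to go [-0.0024 -0.009  -0.0837]
turn -0.064
```

```bash
python3 -m creep '[{"xyz":[-0.002,-0.009,-0.02],"turn":-0.06,"claw":48},{"xyz":[0,0,-0.025],"turn":0,"claw":48},{"xyz":[0,0,-0.02],"turn":0,"claw":48},{"xyz":[0,0,-0.012],"turn":0,"claw":48},{"xyz":[0,0,0],"turn":0,"claw":48},{"xyz":[0,0,0],"turn":0,"claw":48}]' 50
python3 - <<'E'
from h import *
st([.666,-.119,.004],61)
E
```

```text
t: 20.25
ee_pos: [0.6691, -0.1139, 0.0179]
tcp_rot: [0.184, 0.682, -0.166, 0.688]
force: [0.3, 0.5, 0.9]
grip_width: 0.0444
ee [ 0.6691 -0.1139  0.0179] yaw 61.3 w 0.0444 F [0.3 0.5 0.9] q1,q6 [-0.22 -1.3 ] tilt [0.013 0.023]
to go [-0.0029 -0.0047 -0.0139]
turn -0.005
```

```bash
python3 -m creep '[{"xyz":[-0.003,-0.005,-0.012],"turn":0,"claw":48},{"xyz":[0,0,-0.003],"turn":0,"claw":48},{"xyz":[0,0,0],"turn":0,"claw":20},{"xyz":[0,0,0],"turn":0,"claw":0},{"xyz":[0,0,0],"turn":0,"claw":0},{"xyz":[0,0,0],"turn":0,"claw":0},{"xyz":[0,0,0],"turn":0,"claw":0}]' 50
python3 - <<'E'
from h import *
st([.666,-.119,.004],61)
E
```

```text
t: 20.95
ee_pos: [0.6674, -0.1195, 0.0056]
tcp_rot: [0.184, 0.681, -0.166, 0.689]
force: [-0.1, -0.4, 1.0]
grip_width: 0.0097
ee [ 0.6674 -0.1195  0.0056] yaw 61.3 w 0.0097 F [-0.1 -0.4  1. ] q1,q6 [-0.23 -1.3 ] tilt [0.017 0.021]
to go [-0.0011  0.0009 -0.0016]
turn -0.005
```

```bash
python3 -m creep '[{"xyz":[0,0,0.01],"turn":0,"claw":0},{"xyz":[0,0,0.025],"turn":0,"claw":0},{"xyz":[0,0,0.04],"turn":0,"claw":0},{"xyz":[0,0,0.045],"turn":0,"claw":0},{"xyz":[0,0,0.045],"turn":0,"claw":0},{"xyz":[-0.01,0.02,0.03],"turn":0,"claw":0},{"xyz":[-0.019,0.04,0.01],"turn":-0.11,"claw":0},{"xyz":[-0.019,0.04,0],"turn":-0.11,"claw":0},{"xyz":[-0.019,0.04,0],"turn":-0.11,"claw":0},{"xyz":[-0.019,0.04,0],"turn":-0.11,"claw":0},{"xyz":[-0.019,0.04,0],"turn":-0.11,"claw":0},{"xyz":[-0.019,0.04,0],"turn":-0.11,"claw":0}]' 50
python3 - <<'E'
from h import *
st([.446,.344,.056],-2)
E
```

```text
t: 22.15
ee_pos: [0.5361, 0.145, 0.227]
tcp_rot: [0.405, 0.577, -0.388, 0.594]
force: [0.5, -0.1, -1.4]
grip_width: 0.0074
ee [0.5361 0.145  0.227 ] yaw 21.8 w 0.0074 F [ 0.5 -0.1 -1.4] q1,q6 [ 0.22 -0.16] tilt [0.033 0.007]
to go [-0.0895  0.1991 -0.171 ]
turn -0.415
```

```bash
python3 -m creep '[{"xyz":[-0.018,0.038,0],"turn":-0.09,"claw":0},{"xyz":[-0.018,0.038,0],"turn":-0.09,"claw":0},{"xyz":[-0.018,0.038,0],"turn":-0.09,"claw":0},{"xyz":[-0.018,0.038,0],"turn":-0.09,"claw":0},{"xyz":[-0.013,0.03,0],"turn":-0.05,"claw":0},{"xyz":[0,0,0],"turn":0,"claw":0},{"xyz":[0,0,0],"turn":0,"claw":0}]' 50
python3 - <<'E'
from h import *
st([.446,.344,.056],-2)
w=capture("wrist");a=capture("side")
cv2.imwrite("pics/c11.png",np.hstack([w[:,100:420],cv2.resize(a[60:180,150:270],(384,384))])[:,:,::-1])
E
```

```text
t: 22.85
ee_pos: [0.4423, 0.3378, 0.2337]
tcp_rot: [0.52, 0.478, -0.502, 0.499]
force: [0.5, -0.4, -1.1]
grip_width: 0.0077
ee [0.4423 0.3378 0.2337] yaw -2.7 w 0.0077 F [ 0.5 -0.4 -1.1] q1,q6 [0.62 0.67] tilt [ 0.039 -0.004]
to go [ 0.0044  0.0061 -0.1777]
turn 0.011
```

View pics/c11.png

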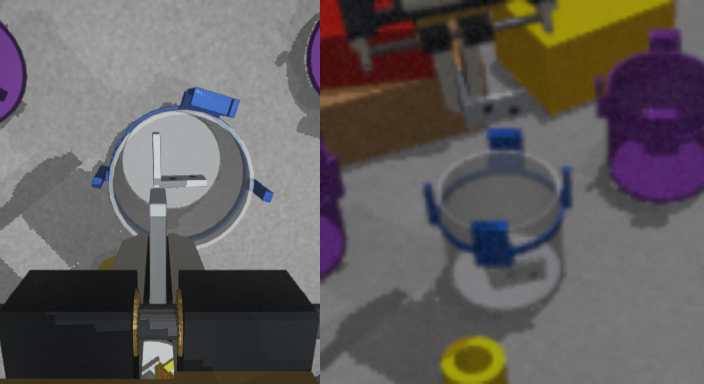

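Bracket 1 is flat on the tub floor at crop (175,165). Bracket 2 is held level in the same orientation. Lowering.

```bash
python3 -m creep '[{"xyz":[0.004,0.006,-0.02],"turn":0,"claw":0},{"xyz":[0,0,-0.03],"turn":0,"claw":0},{"xyz":[0,0,-0.035],"turn":0,"claw":0},{"xyz":[0,0,-0.035],"turn":0,"claw":0},{"xyz":[0,0,-0.025],"turn":0,"claw":0},{"xyz":[0,0,-0.018],"turn":0,"claw":0},{"xyz":[0,0,0],"turn":0,"claw":0},{"xyz":[0,0,0],"turn":0,"claw":0}]' 50
python3 - <<'E'
from h import *
st([.446,.344,.056],-2)
E
```

```text
t: 23.75
ee_pos: [0.4516, 0.3348, 0.0681]
tcp_rot: [0.524, 0.475, -0.503, 0.497]
force: [0.3, 0.7, -0.1]
grip_width: 0.0076
ee [0.4516 0.3348 0.0681] yaw -3.2 w 0.0076 F [ 0.3  0.7 -0.1] q1,q6 [0.61 0.67] tilt [ 0.042 -0.003]
to go [-0.0048  0.0092 -0.0121]
turn 0.021
```

```bash
python3 -m creep '[{"xyz":[-0.005,0.009,-0.009],"turn":0,"claw":0},{"xyz":[0,0,0],"turn":0,"claw":22},{"xyz":[0,0,0],"turn":0,"claw":22},{"xyz":[0,0,0],"turn":0,"claw":22},{"xyz":[0,0,0.03],"turn":0,"claw":22},{"xyz":[0,0,0.045],"turn":0,"claw":22},{"xyz":[0,0,0.045],"turn":0,"claw":22},{"xyz":[0,0,0.045],"turn":0,"claw":30},{"xyz":[0,0,0.045],"turn":0,"claw":48},{"xyz":[0.005,-0.015,0.03],"turn":0,"claw":48},{"xyz":[0.012,-0.045,0],"turn":0,"claw":48},{"xyz":[0.012,-0.045,0],"turn":0,"claw":48}]' 50
python3 -m creep '[{"xyz":[0.012,-0.045,0],"turn":0,"claw":48},{"xyz":[0.012,-0.045,0],"turn":0,"claw":48},{"xyz":[0.012,-0.045,0],"turn":0,"claw":48},{"xyz":[0.012,-0.045,0],"turn":0,"claw":48},{"xyz":[0.012,-0.045,0],"turn":0,"claw":48},{"xyz":[0.012,-0.045,-0.01],"turn":0,"claw":48},{"xyz":[0.012,-0.045,-0.02],"turn":0,"claw":48},{"xyz":[0,0,-0.02],"turn":0,"claw":48},{"xyz":[0,0,0],"turn":0,"claw":48},{"xyz":[0,0,0],"turn":0,"claw":48}]' 50
python3 - <<'E'
from h import *
st([.576,-.112,.004],-3)
c=cal("wrist");im=capture("wrist");brackets("w",im,c,vt=160);
cv2.imwrite("pics/w12.png",im[:,:,::-1])
E
```

```text
t: 24.95
ee_pos: [0.4739, 0.2396, 0.3155]
tcp_rot: [0.525, 0.476, -0.499, 0.499]
force: [0.5, -0.6, -0.8]
grip_width: 0.0444
t: 25.95
ee_pos: [0.5583, -0.0919, 0.2728]
tcp_rot: [0.529, 0.472, -0.496, 0.501]
force: [-0.2, -0.0, 0.2]
grip_width: 0.0449
ee [ 0.5583 -0.0919  0.2728] yaw -3.0 w 0.0449 F [-0.2 -0.   0.2] q1,q6 [-0.22 -0.16] tilt [0.062 0.001]
to go [ 0.0189 -0.02   -0.2688]
turn -0.001
w px [258. 153.] 192.5 corner [574. -53.] legs 11 @-3, 90 @-93
w px [352.  87.] 514.5 corner [687.  12.] legs 70 @-20, 73 @-144
w px [251.  90.] 376.5 corner [590.  11.] legs 74 @-127, 32 @144
w px [120.  54.] 7637.0 corner [499.  94.] legs 194 @-101, 196 @178
```

```bash
python3 -m creep '[{"xyz":[0.018,-0.018,-0.04],"turn":0,"claw":48},{"xyz":[0,0,-0.05],"turn":0,"claw":48},{"xyz":[0,0,-0.05],"turn":0,"claw":48},{"xyz":[0,0,-0.05],"turn":0,"claw":48},{"xyz":[0,0,-0.03],"turn":0,"claw":48},{"xyz":[0,0,0],"turn":0,"claw":48}]' 50
python3 - <<'E'
from h import *
st([.577,-.112,.004],-3)
c=cal("wrist");im=capture("wrist");cv2.imwrite("pics/w13.png",im[:,:,::-1])
E
```

```text
t: 26.6
ee_pos: [0.5794, -0.1045, 0.0568]
tcp_rot: [0.529, 0.47, -0.491, 0.508]
force: [-1.5, -0.6, 1.1]
grip_width: 0.0451
ee [ 0.5794 -0.1045  0.0568] yaw -2.4 w 0.0451 F [-1.5 -0.6  1.1] q1,q6 [-0.23 -0.19] tilt [ 0.077 -0.001]
to go [-0.001  -0.0076 -0.0528]
turn -0.01
```

View pics/w13.png

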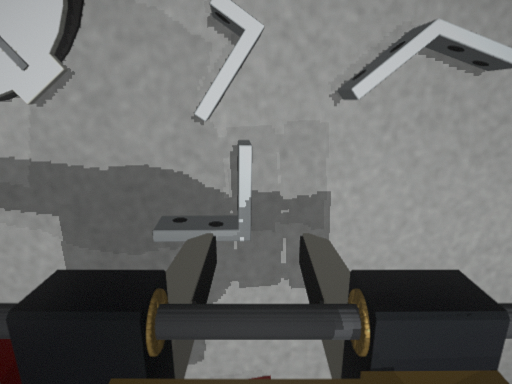

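The leg runs from (252,241) to (245,142), between the fingers. Converting it.

Run:
```python
from h import *
st([.577,-.112,.004],-3)
c=cal("wrist");print(plane(c,[[251,241],[238,143],[251,143],[154,238]],.028).round(4))
```

```text
ee [ 0.5805 -0.1047  0.0593] yaw -2.4 w 0.0446 F [ 0.5 -0.2  1.1] q1,q6 [-0.23 -0.19] tilt [ 0.08  -0.002]
to go [-0.002  -0.0073 -0.0553]
turn -0.01
[[ 0.5787 -0.113   0.028 ]
 [ 0.5742 -0.0509  0.028 ]
 [ 0.5817 -0.0513  0.028 ]
 [ 0.519  -0.1064  0.028 ]]
```

The bracket has been knocked about 24 mm in +y since the earlier view (corner now at y −0.113), so I'm correcting the grasp.

```bash
python3 -m creep '[{"xyz":[-0.002,0.015,-0.015],"turn":0,"claw":48},{"xyz":[0,0,-0.02],"turn":0,"claw":48},{"xyz":[0,0,-0.015],"turn":0,"claw":48},{"xyz":[0,0,0],"turn":0,"claw":48}]' 50
python3 - <<'E'
from h import *
st([.5765,-.089,.003],-3)
E
```

```text
t: 27.05
ee_pos: [0.5828, -0.0864, 0.016]
tcp_rot: [0.532, 0.466, -0.487, 0.513]
force: [-0.1, 0.4, -0.6]
grip_width: 0.0444
ee [ 0.5828 -0.0864  0.016 ] yaw -2.3 w 0.0444 F [-0.1  0.4 -0.6] q1,q6 [-0.2  -0.16] tilt [ 0.091 -0.003]
to go [-0.0046 -0.0026 -0.013 ]
turn -0.012
```

```bash
python3 -m creep '[{"xyz":[-0.005,-0.002,-0.008],"turn":0,"claw":48},{"xyz":[0,0,-0.002],"turn":0,"claw":20},{"xyz":[0,0,0],"turn":0,"claw":0},{"xyz":[0,0,0],"turn":0,"claw":0},{"xyz":[0,0,0],"turn":0,"claw":0},{"xyz":[0,0,0],"turn":0,"claw":0},{"xyz":[0,0,0],"turn":0,"claw":0}]' 50
python3 - <<'E'
from h import *
st([.5765,-.089,.003],-3)
E
```

```text
t: 27.75
ee_pos: [0.579, -0.0887, 0.0096]
tcp_rot: [0.533, 0.465, -0.486, 0.514]
force: [-5.1, 0.5, 7.6]
grip_width: 0.0082
ee [ 0.579  -0.0887  0.0096] yaw -2.3 w 0.0082 F [-5.1  0.5  7.6] q1,q6 [-0.2  -0.17] tilt [ 0.095 -0.004]
to go [-0.0007 -0.0004 -0.0066]
turn -0.012
```

```bash
python3 -m creep '[{"xyz":[0,0,0.015],"turn":0,"claw":0},{"xyz":[0,0,0.04],"turn":0,"claw":0},{"xyz":[0,0,0.05],"turn":0,"claw":0},{"xyz":[0,0,0.05],"turn":0,"claw":0},{"xyz":[0,0,0.05],"turn":-0.1,"claw":0},{"xyz":[-0.012,0.042,0.02],"turn":-0.14,"claw":0},{"xyz":[-0.012,0.042,0],"turn":-0.14,"claw":0},{"xyz":[-0.012,0.042,0],"turn":-0.14,"claw":0},{"xyz":[-0.012,0.042,0],"turn":-0.14,"claw":0},{"xyz":[-0.012,0.042,0],"turn":-0.14,"claw":0},{"xyz":[-0.012,0.042,0],"turn":-0.14,"claw":0},{"xyz":[-0.012,0.042,0],"turn":-0.14,"claw":0}]' 50
python3 - <<'E'
from h import *
st([.459,.326,.075],-91)
E
```

```text
t: 28.95
ee_pos: [0.4929, 0.1943, 0.2527]
tcp_rot: [0.7, 0.127, -0.676, 0.194]
force: [0.5, -0.0, -0.8]
grip_width: 0.0079
ee [0.4929 0.1943 0.2527] yaw -63.8 w 0.0079 F [ 0.5 -0.  -0.8] q1,q6 [0.38 1.49] tilt [ 0.054 -0.085]
to go [-0.0329  0.1301 -0.1777]
turn -0.475
```

```bash
python3 -m creep '[{"xyz":[-0.009,0.035,0],"turn":-0.14,"claw":0},{"xyz":[-0.009,0.035,0],"turn":-0.14,"claw":0},{"xyz":[-0.009,0.035,0],"turn":-0.14,"claw":0},{"xyz":[-0.006,0.025,0],"turn":-0.06,"claw":0},{"xyz":[0,0,0],"turn":0,"claw":0}]' 50
python3 - <<'E'
from h import *
st([.459,.326,.075],-91)
w=capture("wrist");a=capture("side")
cv2.imwrite("pics/c14.png",np.hstack([w[:,100:420],cv2.resize(a[60:180,150:270],(384,384))])[:,:,::-1])
E
```

```text
t: 29.45
ee_pos: [0.4551, 0.3335, 0.2579]
tcp_rot: [0.711, -0.05, -0.702, 0.02]
force: [0.3, 0.1, -1.3]
grip_width: 0.0078
ee [0.4551 0.3335 0.2579] yaw -92.5 w 0.0078 F [ 0.3  0.1 -1.3] q1,q6 [0.63 2.24] tilt [ 0.011 -0.099]
to go [ 0.0041 -0.0094 -0.1829]
turn 0.027
```

```bash
python3 -m creep '[{"xyz":[0.004,-0.008,-0.03],"turn":0.02,"claw":0},{"xyz":[0,0,-0.045],"turn":0,"claw":0},{"xyz":[0,0,-0.045],"turn":0,"claw":0},{"xyz":[0,0,-0.025],"turn":0,"claw":0},{"xyz":[0,0,0],"turn":0,"claw":0}]' 50
python3 - <<'E'
from h import *
st([.459,.326,.075],-91)
E
```

```text
t: 30.05
ee_pos: [0.4615, 0.3179, 0.1128]
tcp_rot: [0.713, -0.041, -0.699, 0.027]
force: [0.6, -0.5, -1.0]
grip_width: 0.0076
ee [0.4615 0.3179 0.1128] yaw -91.2 w 0.0076 F [ 0.6 -0.5 -1. ] q1,q6 [0.61 2.21] tilt [ 0.019 -0.097]
to go [-0.0021  0.0062 -0.0378]
turn 0.004
```

```bash
python3 -m creep '[{"xyz":[-0.002,0.006,-0.012],"turn":0,"claw":0},{"xyz":[0,0,-0.012],"turn":0,"claw":0},{"xyz":[0,0,-0.01],"turn":0,"claw":0},{"xyz":[0,0,0],"turn":0,"claw":0}]' 50
python3 - <<'E'
from h import *
st([.459,.326,.075],-91)
E
```

```text
t: 30.45
ee_pos: [0.4613, 0.324, 0.081]
tcp_rot: [0.715, -0.04, -0.698, 0.026]
force: [-0.6, -0.0, -1.4]
grip_width: 0.0078
ee [0.4613 0.324  0.081 ] yaw -91.3 w 0.0078 F [-0.6 -0.  -1.4] q1,q6 [0.62 2.23] tilt [ 0.023 -0.094]
to go [-0.0019  0.0003 -0.006 ]
turn 0.005
```

```bash
python3 -m creep '[{"xyz":[0,0,0],"turn":0,"claw":22},{"xyz":[0,0,0],"turn":0,"claw":22},{"xyz":[0,0,0],"turn":0,"claw":22},{"xyz":[0,0,0.03],"turn":0,"claw":22},{"xyz":[0,0,0.05],"turn":0,"claw":22},{"xyz":[0,0,0.05],"turn":0,"claw":22},{"xyz":[0,0,0.05],"turn":0,"claw":30},{"xyz":[0,-0.02,0.04],"turn":0,"claw":48},{"xyz":[0.01,-0.04,0],"turn":0,"claw":48},{"xyz":[0,0,0],"turn":0,"claw":48}]' 50
python3 - <<'E'
from h import *
st()
w=capture("wrist");a=capture("side")
cv2.imwrite("pics/c15.png",np.hstack([w[:,60:460],cv2.resize(a[60:260,165:345],(346,384))])[:,:,::-1])
E
```

```text
t: 31.45
ee_pos: [0.4699, 0.262, 0.3129]
tcp_rot: [0.717, -0.039, -0.696, 0.026]
force: [0.2, -0.2, -1.6]
grip_width: 0.0438
ee [0.4699 0.262  0.3129] yaw -91.1 w 0.0438 F [ 0.2 -0.2 -1.6] q1,q6 [0.51 2.09] tilt [ 0.028 -0.092]
```

View pics/c15.png

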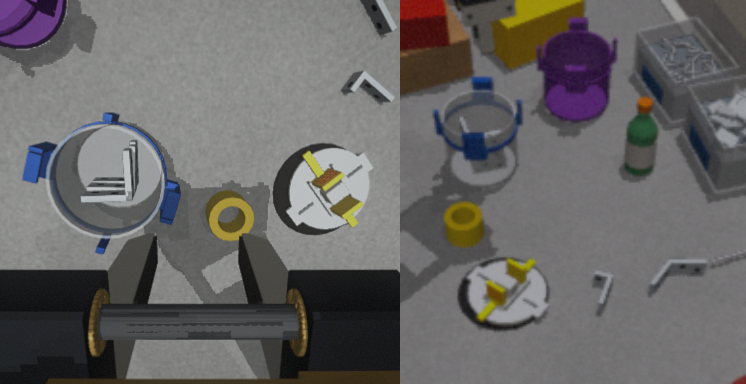

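All three right brackets are stacked in the tub (crop (110,180)) and the lid is on the mat. The short and splayed ones remain. Short one next.

```bash
python3 -m creep '[{"xyz":[0.0145,-0.038,-0.01],"turn":0.138,"claw":48},{"xyz":[0.0145,-0.038,-0.02],"turn":0.138,"claw":48},{"xyz":[0.0145,-0.038,-0.02],"turn":0.138,"claw":48},{"xyz":[0.0145,-0.038,-0.02],"turn":0.138,"claw":48},{"xyz":[0.0145,-0.038,-0.02],"turn":0.138,"claw":48},{"xyz":[0.0145,-0.038,-0.02],"turn":0.138,"claw":48},{"xyz":[0.0145,-0.038,-0.02],"turn":0.138,"claw":48},{"xyz":[0,0,0],"turn":0,"claw":48}]' 50
python3 - <<'E'
from h import *
st([.572,-.004,.004],-36)
c=cal("wrist");im=capture("wrist");np.save("pics/w16.npy",im);brackets("w",im,c,vt=165)
for P in ((588,11),(553,-38),(564,29)):print(proj(c,[[P[0]/1e3,P[1]/1e3,.028]]).round())
E
```

```text
t: 32.35
ee_pos: [0.5702, -0.001, 0.1748]
tcp_rot: [0.645, 0.312, -0.6, 0.356]
force: [-0.4, 0.3, -0.8]
grip_width: 0.0447
ee [ 0.5702 -0.001   0.1748] yaw -33.6 w 0.0447 F [-0.4  0.3 -0.8] q1,q6 [-0.04  0.55] tilt [ 0.085 -0.024]
to go [ 0.0034 -0.0034 -0.1708]
turn -0.041
w px [130. 197.] 502.5 corner [456.  53.] legs 37 @36, 39 @-28
w px [ 70. 217.] 4187.5 corner [365. 107.] legs 119 @-5, 136 @-84
w px [244. 178.] 331.5 corner [589.  11.] legs 40 @-124, 32 @143
w px [352. 121.] 740.0 corner [686.  12.] legs 70 @-20, 70 @-144
[[253. 168.]]
[[251. 228.]]
[[221. 166.]]
```

```bash
python3 -m creep '[{"xyz":[0.003,-0.003,-0.05],"turn":-0.04,"claw":48},{"xyz":[0,0,-0.05],"turn":0,"claw":48},{"xyz":[0,0,-0.03],"turn":0,"claw":48},{"xyz":[0,0,-0.015],"turn":0,"claw":48},{"xyz":[0,0,0],"turn":0,"claw":48}]' 50
python3 - <<'E'
from h import *
st([.572,-.004,.006],-36)
E
```

```text
t: 32.9
ee_pos: [0.5737, 0.0044, 0.0329]
tcp_rot: [0.656, 0.294, -0.607, 0.339]
force: [1.0, 0.8, 0.1]
grip_width: 0.0446
ee [0.5737 0.0044 0.0329] yaw -36.8 w 0.0446 F [1.  0.8 0.1] q1,q6 [-0.02  0.63] tilt [ 0.09  -0.025]
to go [-0.     -0.0089 -0.0269]
turn 0.014
```

```bash
python3 -m creep '[{"xyz":[0,-0.008,-0.016],"turn":0,"claw":48},{"xyz":[0,0,-0.008],"turn":0,"claw":48},{"xyz":[0,0,0],"turn":0,"claw":20},{"xyz":[0,0,0],"turn":0,"claw":0},{"xyz":[0,0,0],"turn":0,"claw":0},{"xyz":[0,0,0],"turn":0,"claw":0},{"xyz":[0,0,0],"turn":0,"claw":0}]' 50
python3 - <<'E'
from h import *
st([.572,-.004,.006],-36)
E
```

```text
t: 33.6
ee_pos: [0.5771, -0.0031, 0.0136]
tcp_rot: [0.658, 0.293, -0.605, 0.34]
force: [-0.9, 0.2, 0.3]
grip_width: 0.0094
ee [ 0.5771 -0.0031  0.0136] yaw -36.9 w 0.0094 F [-0.9  0.2  0.3] q1,q6 [-0.04  0.61] tilt [ 0.098 -0.025]
to go [-0.0033 -0.0014 -0.0076]
turn 0.015
```

```bash
python3 -m creep '[{"xyz":[0,0,0],"turn":0,"claw":40},{"xyz":[0,0,0],"turn":0,"claw":40},{"xyz":[-0.002,0,-0.009],"turn":0,"claw":40},{"xyz":[0,0,0],"turn":0,"claw":10},{"xyz":[0,0,0],"turn":0,"claw":0},{"xyz":[0,0,0],"turn":0,"claw":0},{"xyz":[0,0,0],"turn":0,"claw":0},{"xyz":[0,0,0],"turn":0,"claw":0}]' 50
python3 - <<'E'
from h import *
st([.500,-.330,.035],-36)
E
```

```text
t: 34.4
ee_pos: [0.5749, -0.0028, 0.0053]
tcp_rot: [0.658, 0.293, -0.604, 0.34]
force: [-4.8, 1.8, 5.4]
grip_width: 0.0076
ee [ 0.5749 -0.0028  0.0053] yaw -36.9 w 0.0076 F [-4.8  1.8  5.4] q1,q6 [-0.04  0.61] tilt [ 0.097 -0.025]
to go [-0.0731 -0.3277  0.0297]
turn 0.015
```

```bash
python3 -m creep '[{"xyz":[0,0,0.015],"turn":0,"claw":0},{"xyz":[0,0,0.04],"turn":0,"claw":0},{"xyz":[0,0,0.045],"turn":0,"claw":0},{"xyz":[-0.005,-0.02,0.03],"turn":0,"claw":0},{"xyz":[-0.01,-0.045,0],"turn":0,"claw":0},{"xyz":[-0.01,-0.045,0],"turn":0,"claw":0},{"xyz":[-0.01,-0.045,0],"turn":0,"claw":0},{"xyz":[-0.01,-0.045,0],"turn":0,"claw":0},{"xyz":[-0.01,-0.045,0],"turn":0,"claw":0},{"xyz":[-0.01,-0.045,0],"turn":0,"claw":0},{"xyz":[-0.007,-0.035,0],"turn":0,"claw":0},{"xyz":[0,0,0],"turn":0,"claw":0}]' 50
python3 - <<'E'
from h import *
st([.500,-.330,.035],-36)
im=capture("wrist");c=cal("wrist")
b=max(blobs(mask(im,lambda h,s,v:((h<6)|(h>174))&(s>150)&(v>60))),key=cv2.contourArea)
print(cv2.boundingRect(b),cv2.minAreaRect((plane(c,b[:,0],.042)[:,:2]*1000).astype(np.float32)))
E
```

```text
t: 35.6
ee_pos: [0.4967, -0.3391, 0.1531]
tcp_rot: [0.659, 0.292, -0.602, 0.344]
force: [0.6, 0.4, -1.7]
grip_width: 0.0074
ee [ 0.4967 -0.3391  0.1531] yaw -36.6 w 0.0074 F [ 0.6  0.4 -1.7] q1,q6 [-0.66 -0.03] tilt [ 0.105 -0.029]
to go [ 0.0053  0.0085 -0.1181]
turn 0.011
(114, 36, 269, 233) ((513.0472412109375, -330.22430419921875), (163.5335693359375, 163.35137939453125), 4.418341159820557)
```

```bash
python3 -m creep '[{"xyz":[0.003,0.012,-0.03],"turn":0,"claw":0},{"xyz":[0,0,-0.04],"turn":0,"claw":0},{"xyz":[0,0,-0.03],"turn":0,"claw":0},{"xyz":[0,0,-0.01],"turn":0,"claw":0},{"xyz":[0,0,-0.01],"turn":0,"claw":0},{"xyz":[0,0,0],"turn":0,"claw":0}]' 50
python3 - <<'E'
from h import *
st([.500,-.330,.030],-36)
E
```

```text
t: 36.25
ee_pos: [0.5025, -0.3215, 0.0352]
tcp_rot: [0.66, 0.291, -0.6, 0.346]
force: [-0.0, -0.5, -0.8]
grip_width: 0.0076
ee [ 0.5025 -0.3215  0.0352] yaw -36.5 w 0.0076 F [-0.  -0.5 -0.8] q1,q6 [-0.63 -0.01] tilt [ 0.11  -0.031]
to go [-0.0004 -0.0091 -0.0052]
turn 0.008
```

```bash
python3 -m creep '[{"xyz":[0,0,0],"turn":0,"claw":30},{"xyz":[0,0,0],"turn":0,"claw":30},{"xyz":[0,0,0],"turn":0,"claw":30},{"xyz":[0,0,0.04],"turn":0,"claw":30},{"xyz":[0,0,0.05],"turn":0,"claw":48},{"xyz":[0.01,0.02,0.04],"turn":0,"claw":48},{"xyz":[0.022,0.042,0],"turn":-0.08,"claw":48},{"xyz":[0.022,0.042,0],"turn":-0.08,"claw":48},{"xyz":[0.022,0.042,0],"turn":-0.08,"claw":48},{"xyz":[0.022,0.042,0],"turn":-0.08,"claw":48},{"xyz":[0.022,0.042,0],"turn":0,"claw":48},{"xyz":[0.022,0.042,0],"turn":0,"claw":48}]' 50
python3 -m creep '[{"xyz":[0.02,0.04,0],"turn":0,"claw":48},{"xyz":[0.01,0.015,0],"turn":0,"claw":48},{"xyz":[0,0,0],"turn":0,"claw":48},{"xyz":[0,0,0],"turn":0,"claw":48}]' 50
python3 - <<'E'
from h import *
st([.674,-.003,.006],-54)
c=cal("wrist");im=capture("wrist");np.save("pics/w17.npy",im);brackets("w",im,c,vt=165)
E
```

```text
t: 37.45
ee_pos: [0.6486, -0.0452, 0.1849]
tcp_rot: [0.704, 0.169, -0.645, 0.243]
force: [0.0, -1.2, 0.5]
grip_width: 0.0449
t: 37.85
ee_pos: [0.6815, 0.0168, 0.1872]
tcp_rot: [0.705, 0.171, -0.644, 0.245]
force: [-1.0, 0.4, 0.1]
grip_width: 0.0448
ee [0.6815 0.0168 0.1872] yaw -55.9 w 0.0448 F [-1.   0.4  0.1] q1,q6 [0.02 1.  ] tilt [ 0.113 -0.074]
to go [-0.0053 -0.0212 -0.1812]
turn 0.034
w px [264. 182.] 449.5 corner [686.  12.] legs 86 @-20, 29 @-143
```

```bash
python3 -m creep '[{"xyz":[-0.005,-0.02,-0.05],"turn":0.03,"claw":48},{"xyz":[0,0,-0.05],"turn":0,"claw":48},{"xyz":[0,0,-0.04],"turn":0,"claw":48},{"xyz":[0,0,-0.015],"turn":0,"claw":48},{"xyz":[0,0,0],"turn":0,"claw":48}]' 50
python3 - <<'E'
from h import *
st([.673,-.003,.006],-54)
E
```

```text
t: 38.4
ee_pos: [0.6749, -0.0102, 0.0361]
tcp_rot: [0.705, 0.178, -0.638, 0.253]
force: [0.2, -0.7, 0.1]
grip_width: 0.0451
ee [ 0.6749 -0.0102  0.0361] yaw -54.6 w 0.0451 F [ 0.2 -0.7  0.1] q1,q6 [-0.02  0.95] tilt [ 0.122 -0.073]
to go [ 0.0004  0.0059 -0.0301]
turn 0.011
```

```bash
python3 -m creep '[{"xyz":[0,0.005,-0.016],"turn":0,"claw":40},{"xyz":[0,0,-0.008],"turn":0,"claw":40},{"xyz":[0,0,-0.004],"turn":0,"claw":40},{"xyz":[0,0,0],"turn":0,"claw":10},{"xyz":[0,0,0],"turn":0,"claw":0},{"xyz":[0,0,0],"turn":0,"claw":0},{"xyz":[0,0,0],"turn":0,"claw":0},{"xyz":[0,0,0],"turn":0,"claw":0}]' 50
python3 - <<'E'
from h import *
st([.495,-.375,.035],-54)
E
```

```text
t: 39.2
ee_pos: [0.6785, -0.0054, 0.0142]
tcp_rot: [0.708, 0.176, -0.635, 0.254]
force: [-0.4, -0.3, -0.0]
grip_width: 0.0077
ee [ 0.6785 -0.0054  0.0142] yaw -54.7 w 0.0077 F [-0.4 -0.3 -0. ] q1,q6 [-0.01  0.97] tilt [ 0.131 -0.073]
to go [-0.181  -0.3709  0.0208]
turn 0.012
```

```bash
python3 -m creep '[{"xyz":[0,0,0],"turn":0,"claw":30},{"xyz":[0,0,0],"turn":0,"claw":30},{"xyz":[0,0,-0.006],"turn":0,"claw":30},{"xyz":[0,0,0],"turn":0,"claw":10},{"xyz":[0,0,0],"turn":0,"claw":0},{"xyz":[0,0,0],"turn":0,"claw":0},{"xyz":[0,0,0],"turn":0,"claw":0},{"xyz":[0,0,0],"turn":0,"claw":0},{"xyz":[0,0,0.015],"turn":0,"claw":0},{"xyz":[0,0,0.04],"turn":0,"claw":0},{"xyz":[0,0,0.045],"turn":0,"claw":0},{"xyz":[-0.01,-0.02,0.03],"turn":0,"claw":0}]' 50
python3 - <<'E'
from h import *
st([.495,-.375,.035],-54)
E
```

```text
t: 40.4
ee_pos: [0.6656, -0.0243, 0.1391]
tcp_rot: [0.705, 0.178, -0.638, 0.254]
force: [0.2, -0.2, -0.7]
grip_width: 0.0078
ee [ 0.6656 -0.0243  0.1391] yaw -54.6 w 0.0078 F [ 0.2 -0.2 -0.7] q1,q6 [-0.04  0.92] tilt [ 0.123 -0.072]
to go [-0.1683 -0.3521 -0.1041]
turn 0.01
```

```bash
python3 -m creep '[{"xyz":[-0.019,-0.04,0],"turn":0,"claw":0},{"xyz":[-0.019,-0.04,0],"turn":0,"claw":0},{"xyz":[-0.019,-0.04,0],"turn":0,"claw":0},{"xyz":[-0.019,-0.04,0],"turn":0,"claw":0},{"xyz":[-0.019,-0.04,0],"turn":0,"claw":0},{"xyz":[-0.019,-0.04,0],"turn":0,"claw":0},{"xyz":[-0.019,-0.04,0],"turn":0,"claw":0},{"xyz":[-0.019,-0.04,0],"turn":0,"claw":0},{"xyz":[0,0,0],"turn":0,"claw":0},{"xyz":[0,0,0],"turn":0,"claw":0}]' 50
python3 - <<'E'
from h import *
st([.495,-.375,.045],-54)
E
```

```text
t: 41.4
ee_pos: [0.5067, -0.3566, 0.1604]
tcp_rot: [0.71, 0.174, -0.632, 0.258]
force: [-0.0, -0.1, -0.5]
grip_width: 0.0079
ee [ 0.5067 -0.3566  0.1604] yaw -54.6 w 0.0079 F [-0.  -0.1 -0.5] q1,q6 [-0.67  0.28] tilt [ 0.141 -0.079]
to go [-0.0091 -0.0199 -0.1154]
turn 0.01
```

```bash
python3 -m creep '[{"xyz":[-0.009,-0.015,-0.02],"turn":0,"claw":0},{"xyz":[0,0,-0.04],"turn":0,"claw":0},{"xyz":[0,0,-0.03],"turn":0,"claw":0},{"xyz":[0,0,-0.01],"turn":0,"claw":0},{"xyz":[0,0,0],"turn":0,"claw":0}]' 50
python3 - <<'E'
from h import *
st([.495,-.375,.045],-54)
E
```

```text
t: 41.9
ee_pos: [0.5005, -0.3687, 0.0628]
tcp_rot: [0.711, 0.174, -0.63, 0.261]
force: [0.4, 0.7, -0.2]
grip_width: 0.008
ee [ 0.5005 -0.3687  0.0628] yaw -54.3 w 0.0080 F [ 0.4  0.7 -0.2] q1,q6 [-0.69  0.24] tilt [ 0.146 -0.081]
to go [-0.0027 -0.0078 -0.0178]
turn 0.006
```

```bash
python3 -m creep '[{"xyz":[-0.002,-0.004,-0.015],"turn":0,"claw":0},{"xyz":[0,0,0],"turn":0,"claw":30},{"xyz":[0,0,0],"turn":0,"claw":30},{"xyz":[0,0,0],"turn":0,"claw":30},{"xyz":[0,0,0.03],"turn":0,"claw":30},{"xyz":[0,0,0.05],"turn":0,"claw":30},{"xyz":[0,0,0.05],"turn":0,"claw":30},{"xyz":[-0.01,-0.03,0.05],"turn":0,"claw":30},{"xyz":[-0.02,-0.04,0.02],"turn":0,"claw":30},{"xyz":[-0.02,-0.04,0],"turn":0,"claw":30},{"xyz":[0,0,0],"turn":0,"claw":30},{"xyz":[0,0,0],"turn":0,"claw":30}]' 50
python3 - <<'E'
from h import *
st()
a=capture("side");b=capture("scene")
cv2.imwrite("pics/c18.png",np.hstack([a[60:384,130:450],cv2.resize(b[130:340,110:400],(447,324))])[:,:,::-1])
E
```

```text
t: 43.1
ee_pos: [0.4498, -0.4804, 0.2581]
tcp_rot: [0.712, 0.171, -0.627, 0.267]
force: [0.1, 1.5, -0.4]
grip_width: 0.0278
ee [ 0.4498 -0.4804  0.2581] yaw -54.1 w 0.0278 F [ 0.1  1.5 -0.4] q1,q6 [-0.89  0.05] tilt [ 0.156 -0.091]
```

View pics/c18.png

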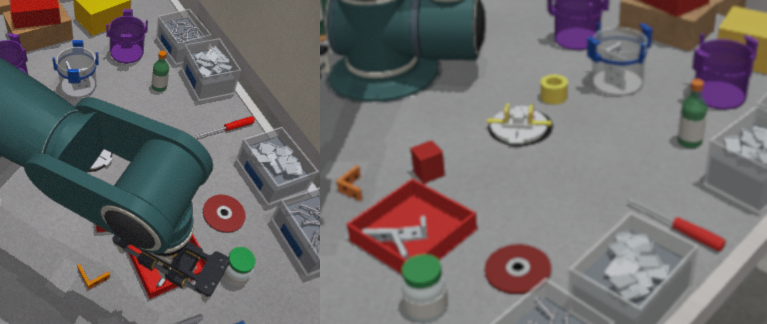

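Scene view: both odd brackets lie in the red tray (crop (405,235)) and the brackets are in the tub (615,50). The lid is flat on the mat (520,122), no grey brackets remain on the counter, and the bystanders are in place. Handing in.

Run:
```python
from h import *
st();print(finish_job())
```

```text
ee [ 0.4502 -0.4795  0.2573] yaw -54.1 w 0.0282 F [-0.5  0.7  0.1] q1,q6 [-0.88  0.05] tilt [ 0.155 -0.09 ]
the job is handed in; nothing more can be done
None
```

The job is done and handed in at about 43 s; no verdict was reported. I squeezed the tabs to 43 mm, turned the lid about 56° anticlockwise, lifted it off and laid it right way up on the middle of the mat. The three right-shaped brackets went into the tub, and the splayed and short ones into the red tray.

**Last checks:**
- The final scene view shows the lid flat on the mat, both odd brackets in the tray, no grey brackets left on the counter, and every bystander in view where it was.
- After the third bracket went in, a wrist view showed all three inside the tub. The final view only shows that it holds brackets.
- The gripper was clear, with contact force at noise level.

**What went wrong or disagreed:**
- The first grasp of the first bracket came up empty, so I gripped it again.
- One right-shaped bracket had been knocked about 24 mm aside. I caught it on the second look and corrected the grasp.
- Tool tilt drifted up to about 10° over the run. It did not spoil any grasp or placing.

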